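Return the blue battery pack to its charging bay

ROBOT

A 7-joint arm with a two-finger parallel gripper is mounted at the origin on the work surface. World frame = base frame: x ahead of the robot, y to its left, z up, the work surface at z = 0. Lengths are in m, angles in rad, forces in N, time in s.
With the tool pointing down it reaches from about 0.425 to 0.925 m from the base axis. Payload 6.8 kg.
Tool frame: the origin (TCP) lies at the centre of the arm's flange, where the gripper is bolted on; the fingertips stand 173 mm ahead of it and the grasp point (between the pads) lies 155 mm ahead of it (finger_overhang is the distance from the TCP to the fingertips, in m); y points along the fingers, z is the direction in which the jaws open and shut, and the axes are right-handed (so a half turn about y gives the same grasp; the last joint's range is limited). The gripper opens to 85 mm and grips with 20 to 120 N. Pads are 22 mm wide; open, the fingers measure 114 mm over their backs; the gripper's body (76 mm by 85 mm) begins 54 mm behind the grasp point. The pads swing forward as they close: fully open they stand 13 mm farther back than shut.
Start: joints at [1.179, 0.477, 0.022, 1.555, -0.011, 1.109, -0.083], TCP at [0.189, -0.648, 0.405] pointing down, gripper open.
Joint ranges: [-2.96, 2.96], [-0.34, 2.1], [-1.41, 1.46], [0.24, 2.44], [-1.37, 4.51], [0.17, 1.92], [-2.96, 2.96]. Speed limits (rad/s): [2.39, 2.39, 3.14, 3.14, 3.14, 3.14, 3.14].

INTERFACE

Orientations are given as a rotation vector (axis times angle).
In Python, from bench import get_obs, grab_frame, hand_in, finger_overhang gives the robot as it stands. The module is installed in compiled form; this text tells all that it offers.
- The arm moves only by the shell command python3 -m jog 'ROWS' [FORCE]. ROWS is JSON, a list of rows, each a list of 3 entries, a list of its own where there are three numbers: the shift along the tool's x, y, z in cm, then the turn about the tool's y in rad, then the gripper command: -1 is fully open, 1 is shut, values between are in proportion. In form: [[[x, y, z], twist, gripper], ...]. A call has 1 to 10 rows; each row is the pose to reach, as a shift and turn from the pose commanded when the call began, along the tool's axes at that moment; what a row does not reach only later rows make up. A row lasts 1/8 s, in which the tool goes at most 62.5 mm and 10.7 degrees, less where a joint would pass 70% of its speed; a pose out of reach is approached as far as the arm can. A call with a gripper value outside its range is refused whole. The fingers move at their own pace and stop on an object; FORCE is the grip in N (left out, the last holds). Time passes only in rows, so rows that repeat a pose let the fingers close. It gives the time, the measured TCP pose, the force and the opening at its end, in the units of the state.
- get_obs(): the state, without advancing time (a new reading comes with each control period).
- grab_frame(name): name is "scene" or "top" or "wrist"; returns a dict with "image" (420x560x3 uint8, blue, green, red), "fx", "fy", "cx", "cy" (pixels), "origin" and "rotation" of the camera in the world. Camera axes: x right, y up, looking along -z (the intrinsics and any distortion apply to the point x, -y, -z); pixel columns grow to the right and rows downward; lengths in m; the calibration is good to about 2 mm. The wrist camera is an equidistant fisheye: a pixel r from the principal point sees the ray r / f radians off the axis. A picture is of the moment at which its call begins. There is no depth.
- hand_in(): hands the job in, once; it reports no verdict.
The state is a dict: "clock": time; "joints": joint angles; "qvel": joint speeds; "tau": joint torques, N m; "tcp_pos": TCP position; "orientation": TCP orientation; "contact_force": force on the tool from outside, world axes, zero at the start; "moment": the same for the moment, N m; "grip_width": finger opening in m.
Only numpy, scipy, OpenCV 4.12 (cv2) and the standard library are available. Lean on these libraries where they do the work, as an engineer would, in place of code of your own. Each camera call takes 0.05 s, during which the arm holds its last target.

TASK

The blue battery pack of the air-sampling pump has been left standing on end at the edge of the rubber mat. Lay it down and put it back in its own blue-labelled bay of the charging rack: contact end in under the hood against the sprung contacts, then the tail down behind the front lip, so that it is clipped in and lies flat on the bay floor. Leave the yellow pack in its bay and everything else on the bench where it is.

Things in the scene. Friction and masses are not known exactly. Their poses are not given: they have to be found in the camera images.
- pack_blue_mid (a point): Centre of the blue battery pack: rigid plastic brick 130 long, 62 wide, 50 mm thick, about 0.5 kg, centre of mass in the middle; black, broad blue band at the tail, narrow one near the other (contact) end. z axis: along its length, tail to contact end; y: across its width (62); x: through its thickness (50). Starts upright on its tail on the bare bench, contact end up, centre 65 mm high.
- pack_blue_contacts (a point): Centre of the pack's contact end face (62 x 50 mm, three brass pads), 65 mm from pack_blue_mid along its z axis; same axes. In its bay the pack lies on either of its 130 x 62 mm faces.
- mat_edge (a point): Middle of the near edge, on top, of a fixed, clear rubber mat: x points across it away from the robot (220 mm), y along the edge (230 mm), 6 mm thick. The pack stands 4 to 14 mm in front of this edge, a 62 mm wide face towards it; the edge stops its foot, so that a push high on its opposite face tips it on to the mat, contact end pointing along the mat's x.
- cradle_blue_seat (a point): Blue-labelled bay of the rack: point on its level floor, 30 mm above the bench, under the centre of a seated pack (which has its centre at 25 mm above this point, contact end at x +65). x runs along the bay from lip to sprung contacts, y across, z up. Side rails 10 mm high, 5 mm thick, inner faces at y -33 and +33 mm, x -73 to +47: 2 mm play each side.
- cradle_blue_lip (a point): Middle of the top inner edge of that bay's front lip, at x -65 mm from the seat point: the lip is 14 mm high above the bay floor, 8 mm thick, 70 mm wide. Same axes. The seated pack's tail stands behind it, pushed against it by the spring.
- cradle_blue_hood (a point): Middle of the front lower edge of the hood over the bay's far end, at x +50 and 57 mm above the floor; the hood is 8 mm thick, 80 mm wide, with cheeks under it at y -35 and +35 mm. A level pack lifted over the lip does not fit under it: the pack goes in tilted, contact end down (about 12 degrees clears both).
- cradle_blue_spring (a point): Middle of the face of the sprung contact block under the hood when free, at x +57 mm, 18 mm above the floor (block 56 wide, 5 to 31 mm above the floor). It gives way along +x by up to 16 mm, from 5 N to 11 N, then is solid. Free, it leaves the bay 8 mm shorter than the pack. This point itself does not move with it.
- cradle_green_seat (a point): The same point of the green-labelled bay: empty, same shape, not the blue pack's place.
- cradle_yellow_seat (a point): The same point of the yellow-labelled bay, which holds the yellow pack. The three bays stand side by side, 100 mm apart, in an order that changes, on a rack base 220 by 310 mm, 20 mm thick.
- pack_yellow_mid (a point): Centre of the yellow battery pack (same size as the blue), lying seated in the yellow bay; here x runs along its length towards its contact end, y across, z up. Not to be disturbed.
- monitor_mid (a point): Centre of an orange gas monitor, 124 x 66 x 36 mm, lying flat at the back of the bench. Not to be disturbed.
- cylinder_mid (a point): Half-way up a clear measuring cylinder, 225 mm tall, on a foot 80 mm across, on the left. Not to be disturbed.
- washbottle_mid (a point): Half-way up a white wash bottle with red cap and spout, 72 mm across, 200 mm tall, on the right. Not to be disturbed.
- beaker_mid (a point): Half-way up a clear beaker, 72 mm across, 95 mm tall, at the back. Not to be disturbed.
- spanner_grip (a point): Handle of a steel spanner 180 mm long lying flat on the bench on the right. Not to be disturbed.

How it is judged:
At the end, for the whole second after the job is handed in: Blue pack released, at rest and flat on the blue bay's floor, contact end to the sprung contacts: centre within 3 mm of seated height, 4 mm short of to 7 mm past its seated place along the bay, within 5 mm of the middle across it, turned under 0.05 rad (z of pack_blue_mid in the frame of cradle_blue_seat between 0.022 and 0.028 m and x of pack_blue_mid in the frame of cradle_blue_seat between -0.004 and 0.007 m and y of pack_blue_mid in the frame of cradle_blue_seat between -0.005 and 0.005 m and x of pack_blue_contacts in the frame of cradle_blue_seat above 0.058 m and angle between the z axis of pack_blue_mid and the x axis of cradle_blue_seat, either way round below 0.05 rad and linear speed of pack_blue below 0.01 m/s); the robot touches nothing.
It fails at once if the yellow pack is moved in its bay (more than 8 mm) (distance of pack_yellow_mid from where it was at the start of the episode above 0.008 m).
It fails at once if another thing on the bench is moved (more than 25 mm) (distance of any of monitor_mid, cylinder_mid, washbottle_mid, beaker_mid, spanner_grip from where it was at the start of the episode above 0.025 m).
It also fails if it takes over 70 s, if anything falls off the work surface, if the arm or the gripper's body presses on something with over 40 N, if the wrist force passes 120 N, or if a joint passes its speed limit or range.

## Working session

There is one attempt and no reset: what is moved stays moved. The work goes in short steps, Python scripts to look and compute and a shell command to move; the robot and the scene stay as the last step left them, time stands still between calls to the robot, and variables do not carry over. Pictures are saved under pics/ and viewed, and the job is handed in when it is done.

```bash
mkdir -p pics; ls; python3 - <<'E'
from bench import *
import cv2
o=get_obs()
for k,v in o.items(): print(k,v)
print(finger_overhang if not callable(finger_overhang) else finger_overhang())
for n in("scene","top","wrist"):
    f=grab_frame(n); cv2.imwrite(f"pics/{n}0.png",f["image"]); print(n,f["fx"],f["fy"],f["cx"],f["cy"],f["origin"],f["rotation"], [k for k in f])
E
```

```text
pics
clock 0.0
joints [ 1.17890972  0.47780908  0.02235408  1.55647881 -0.01148886  1.10929867
 -0.08312443]
qvel [ 0.00050659  0.00126608 -0.00026872  0.00058788  0.00047964 -0.00064963
 -0.0012662 ]
tau [-8.34118055e-05 -5.96450758e+01  1.60782259e+00 -2.81188881e+01
  1.24867281e-02  9.47058492e-03 -5.46988034e-06]
tcp_pos [ 0.18891393 -0.64772861  0.40370813]
orientation [-0.2960511   2.07134062 -2.06753976]
contact_force [ 0.22415353  0.29030508 -0.00386587]
moment [-0.00828436 -0.06146309  0.03208815]
grip_width 0.08534411813425337
0.1734
scene 436.83056525094935 436.83056525094935 278.2695055541545 205.5012107677138 [1.39816874 0.60075893 0.76691148] [0.54711503 1.0425546  1.98400703] ['image', 'fx', 'fy', 'cx', 'cy', 'origin', 'rotation']
top 466.875021708366 466.875021708366 288.6011984919098 206.6206094894123 [0.36322832 0.05697127 1.62946969] [ 0.12738672 -0.1303409  -1.56734057] ['image', 'fx', 'fy', 'cx', 'cy', 'origin', 'rotation']
wrist 325.19226210127806 325.19226210127806 276.9627124194344 208.11749912116622 [ 0.26073813 -0.62722085  0.37312391] [-0.25009029  0.18870037 -1.27678747] ['image', 'fx', 'fy', 'cx', 'cy', 'origin', 'rotation']
```

View pics/scene0.png

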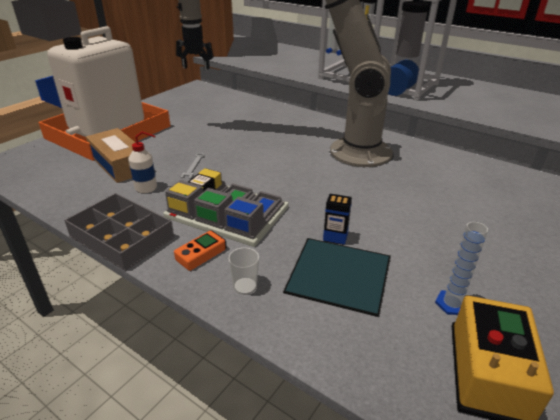

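View pics/top0.png

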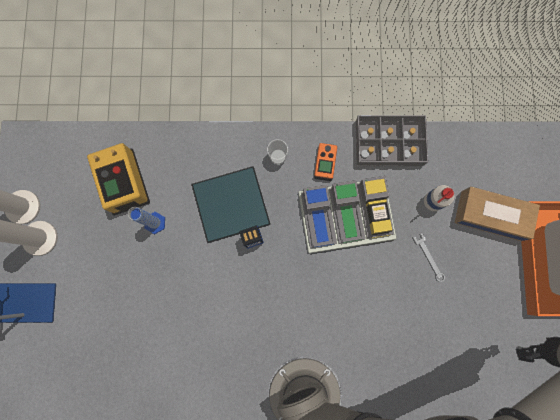

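View pics/wrist0.png

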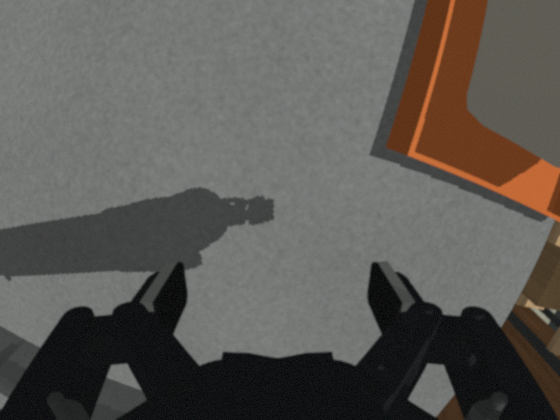

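The scene view shows the blue pack upright at about (337,218) next to the mat, and the rack with its blue bay nearest this camera. In the top view the pack's contact face is at (251,236), the mat corners are near (193,184), (256,168), (270,222) and (207,241), and the blue bay is at the left of the rack (317,215), with the hoods on the far side. The wrist view shows only bench. I'll zoom in next.

```bash
python3 - <<'E'
import cv2
a=cv2.imread("pics/top0.png")[155:265,180:410]; cv2.imwrite("pics/t1.png",cv2.resize(a[:, :100],None,fx=6,fy=5.4,interpolation=cv2.INTER_CUBIC))
cv2.imwrite("pics/t2.png",cv2.resize(a[15:105,110:225],None,fx=6,fy=6,interpolation=cv2.INTER_CUBIC))
b=cv2.imread("pics/scene0.png")
cv2.imwrite("pics/s1.png",cv2.resize(b[160:245,155:295],None,fx=5.5,fy=5.5,interpolation=cv2.INTER_CUBIC))
cv2.imwrite("pics/s2.png",cv2.resize(b[185:315,280:400],None,fx=4.5,fy=4.5,interpolation=cv2.INTER_CUBIC))
E
```

```text
(no output)
```

View pics/t1.png

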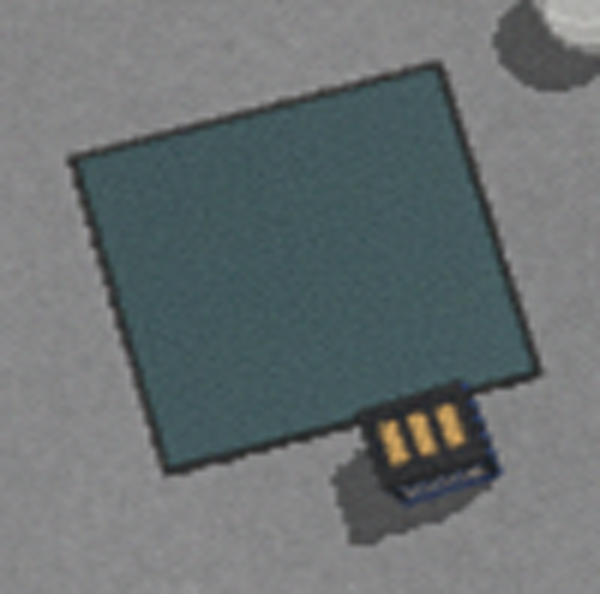

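View pics/t2.png

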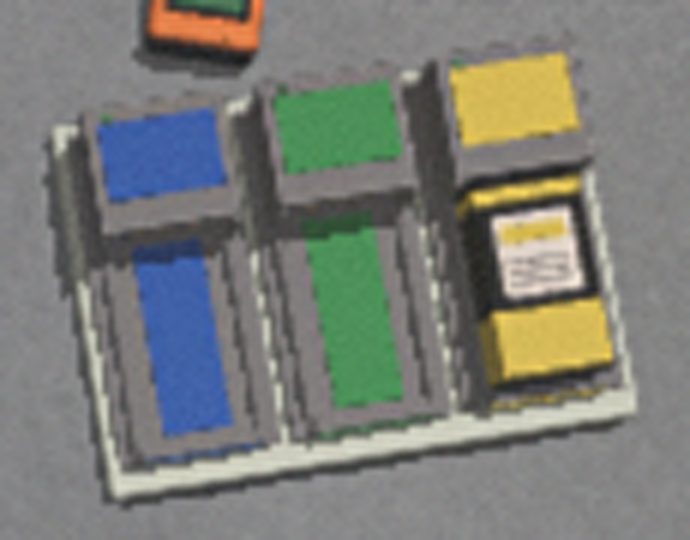

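View pics/s1.png

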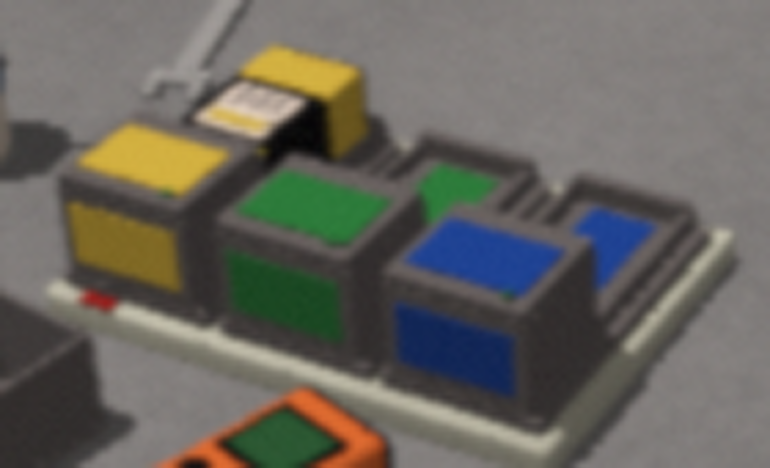

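View pics/s2.png

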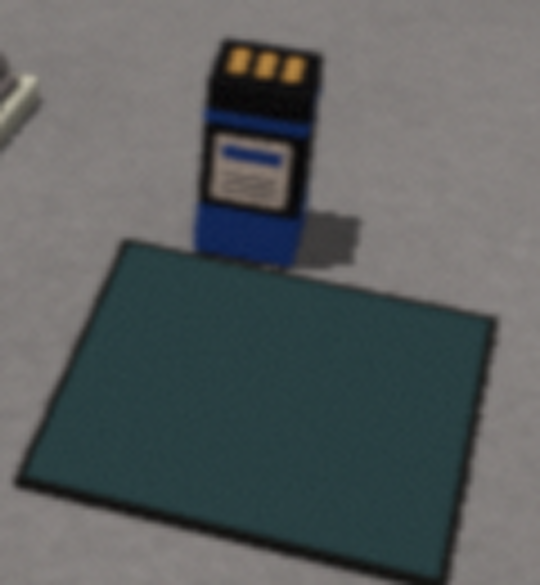

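```bash
cat > h.py <<'E'
import numpy as np, pickle
from scipy.spatial.transform import Rotation as R
from scipy.optimize import least_squares
from bench import *
C={"scene":(436.83056525,278.2695055,205.50121,[1.39816874,0.60075893,0.76691148],[0.54711503,1.0425546,1.98400703]),
"top":(466.8750217,288.6011985,206.6206095,[0.36322832,0.05697127,1.62946969],[0.12738672,-0.1303409,-1.56734057])}
def proj(c,P):
    f,cx,cy,o,r=C[c]; q=(np.atleast_2d(P)-o)@R.from_rotvec(r).as_matrix()
    return np.c_[cx+f*q[:,0]/-q[:,2], cy-f*q[:,1]/-q[:,2]]
def ray(c,uv,z):
    f,cx,cy,o,r=C[c]; d=np.array([(uv[0]-cx)/f,-(uv[1]-cy)/f,-1]); d=R.from_rotvec(r).as_matrix()@d
    o=np.array(o); return o+d*(z-o[2])/d[2]
def fit(loc,obs,x0):
    # loc: Nx3 in local frame(z world), obs list (cam,u,v); x0 = x,y,yaw
    loc=np.array(loc,float)
    def P(p): c,s=np.cos(p[2]),np.sin(p[2]); return np.c_[p[0]+c*loc[:,0]-s*loc[:,1],p[1]+s*loc[:,0]+c*loc[:,1],loc[:,2]]
    def res(p):
        W=P(p); return np.concatenate([(proj(o[0],w)[0]-o[1:]) for w,o in zip(W,obs)]).astype(float)
    r=least_squares(res,x0,loss='soft_l1'); return r.x,res(r.x).reshape(-1,2)
E
cat > m.py <<'E'
from h import *
np.set_printoptions(precision=4,suppress=True)
T1=lambda u,v:("top",180+u/6-.4,155+v/5.4-.4)
T2=lambda u,v:("top",290+u/6-.4,170+v/6-.4)
S1=lambda u,v:("scene",155+u/5.5-.4,160+v/5.5-.4)
S2=lambda u,v:("scene",280+u/4.5-.4,185+v/4.5-.4)
print("mat corners",[ray("top",o[1:],.006)[:2] for o in (T1(72,158),T1(440,64),T1(540,373),T1(165,472))])
# mat frame: origin near edge mid, x away, y left
m,r=fit([[.22,.115,.006],[.22,-.115,.006],[0,-.115,.006],[0,.115,.006]]*2,[T1(72,158),T1(440,64),T1(540,373),T1(165,472),S2(443,580),S2(17,482),S2(124,240),S2(496,318)],[.5,.2,.2])
print("mat",m,np.abs(r).max()); print(r)
# pack: local x thickness, y width
p,r=fit([[.025,.031,.13],[.025,-.031,.13],[-.025,-.031,.13],[.025,.031,.13],[.025,-.031,.13],[-.025,-.031,.13],[-.025,.031,.13],[.025,-.031,.0]],
 [T1(362,412),T1(462,383),T1(498,470),S2(313,75),S2(215,60),S2(224,38),S2(321,53),S2(195,252)],[m[0],m[1],m[2]])
print("pack",p);print(r)
# rack: base local centre; unknown centre offset; corners z .02
b,r=fit([[.11,.155,.02],[-.11,.155,.02],[-.11,-.155,.02],[.11,.155,.02],[.11,-.155,.02],[-.11,.155,.02]],
 [T2(55,128),T2(113,490),T2(635,405),S1(545,435),S1(48,285),S1(733,235)],[.5,-.1,.1])
print("rack",b);print(r)
E
python3 m.py
```

```text
mat corners [array([0.7141, 0.3983]), array([0.7776, 0.1813]), array([0.5715, 0.1204]), array([0.5073, 0.3375])]
mat [0.5366 0.2276 0.2903] 2.1714152617269633
[[-0.6758 -0.1079]
 [ 0.2608 -0.7239]
 [ 0.8622  0.5669]
 [-0.1047  1.0404]
 [ 0.7373  2.1714]
 [-1.3323 -0.1489]
 [-0.4328 -0.6042]
 [ 0.5301 -0.2281]]
pack [0.5143 0.1771 0.3309]
[[-1.0699  1.3248]
 [ 0.5098  0.4852]
 [-0.5923 -1.0232]
 [ 0.0004  4.0219]
 [-1.8017  3.4922]
 [-0.2055 -1.4489]
 [ 1.0635 -1.169 ]
 [-0.4893 -0.4599]]
rack [ 0.6019 -0.1493  0.1549]
[[-0.7604 -0.2838]
 [-0.314   1.396 ]
 [ 1.1923  1.6512]
 [-0.297   3.5332]
 [-1.7661  0.7724]
 [ 0.4275 -0.6719]]
```

```bash
cat >> h.py <<'E'
np.set_printoptions(precision=4,suppress=True)
def go(tgt_tcp, jaw=None):
    """shift in tool axes cm to reach TCP target; jaw = world yaw (rad) wanted for tool z (mod pi) -> twist options"""
    o=get_obs(); M=R.from_rotvec(o["orientation"]).as_matrix(); d=M.T@(np.array(tgt_tcp)-o["tcp_pos"])*100
    print("tcp",o["tcp_pos"],"shift cm",d)
    if jaw is not None:
        cur=np.arctan2(M[1,2],M[0,2]); sgn=np.sign(M[2,1]) # tool y down -> +twist lowers world yaw
        t=(jaw-cur+np.pi/2)%np.pi-np.pi/2
        print("jaw yaw now",cur,"twist",sgn*t, "q7",o["joints"][6])
E
python3 - <<'E'
from h import *
o=get_obs();print(R.from_rotvec(o["orientation"]).as_matrix())
n=np.array([np.cos(.29),np.sin(.29)]); p=np.array([.5143,.1771])
s=p-n*(.025+.011+.035); print(s,np.hypot(*s))
go([*s,.30],.29+np.pi/2)
go([.56,-.1,.40],.15+np.pi/2)
E
```

```text
[[-0.96   -0.0005  0.28  ]
 [-0.28    0.0013 -0.96  ]
 [ 0.0001 -1.     -0.0014]]
[0.4463 0.1568] 0.47300908139020015
tcp [ 0.189  -0.6478  0.404 ] shift cm [-47.2317  10.4894 -70.021 ]
jaw yaw now -1.2869857611822775 twist -0.006189434387381176 q7 -0.08310969731883834
tcp [ 0.189  -0.6478  0.404 ] shift cm [-50.9586   0.4506 -42.1977]
jaw yaw now -1.2869857611822775 twist 0.1338105656126194 q7 -0.08310969731883834
```

```bash
python3 - <<'E'
from h import *
go([.52,-.08,.42],.15+np.pi/2)
E
```

```text
tcp [ 0.189  -0.6478  0.404 ] shift cm [-47.6785  -1.5449 -45.2405]
jaw yaw now -1.2869857611822775 twist 0.1338105656126194 q7 -0.08310969731883834
```

```bash
python3 -m jog '[[[-4,-1.5,-3.7],0,-1],[[-8,-1.5,-7.5],0,-1],[[-12,-1.5,-11.5],0.05,-1],[[-16.5,-1.5,-15.5],0.1,-1],[[-21,-1.5,-20],0.134,-1],[[-25.5,-1.5,-24],0.134,-1],[[-30,-1.5,-28],0.134,-1],[[-34.5,-1.5,-32.5],0.134,-1],[[-39,-1.5,-37],0.134,-1],[[-43,-1.5,-41],0.134,-1]]'
python3 - <<'E'
from h import *
go([.52,-.08,.42],.15+np.pi/2)
E
```

```text
clock: 1.4
tcp_pos: [0.4876, -0.132, 0.4198]
orientation: [-0.161, 2.143, -2.144]
contact_force: [1.2, -0.3, -0.1]
grip_width: 0.0852
tcp [ 0.4876 -0.132   0.4198] shift cm [-3.9802 -0.024  -4.659 ]
jaw yaw now -1.4208099460394175 twist -1.3619244520590712e-05 q7 -1.3450119687232664
```

```bash
python3 -m jog '[[[-4,0,-4.7],0,-1],[[-4,0,-4.7],0,-1],[[-4,0,-4.7],0,-1],[[-4,0,-4.7],0,-1]]'
python3 - <<'E'
from h import *
import cv2,pickle
f=grab_frame("wrist");cv2.imwrite("pics/w1.png",f["image"]); pickle.dump(f,open("w1.pkl","wb")); print(f["origin"],R.from_rotvec(f["rotation"]).as_matrix())
E
```

```text
clock: 1.9
tcp_pos: [0.5189, -0.0833, 0.4195]
orientation: [-0.159, 2.145, -2.146]
contact_force: [-0.2, -0.6, 0.0]
grip_width: 0.0853
[ 0.5929 -0.0726  0.3887] [[ 0.1468  0.9471  0.2854]
 [-0.9892  0.1403  0.0435]
 [ 0.0012 -0.2887  0.9574]]
```

View pics/w1.png

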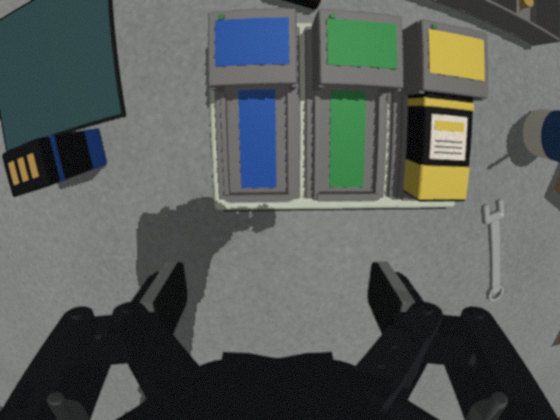

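The wrist view shows the blue bay at (255,110), green at (350,110), the yellow pack at (440,140) and the upright blue pack at (55,160). I'll zoom in on the bays for measurements.

```bash
python3 - <<'E'
import cv2
a=cv2.imread("pics/w1.png")
cv2.imwrite("pics/w1a.png",cv2.resize(a[5:215,200:310],None,fx=2.85*2,fy=2.85,interpolation=cv2.INTER_CUBIC))
cv2.imwrite("pics/w1b.png",cv2.resize(a[70:215,205:405],None,fx=4,fy=4,interpolation=cv2.INTER_CUBIC))
cv2.imwrite("pics/w1c.png",cv2.resize(a[120:210,0:130],None,fx=6,fy=6,interpolation=cv2.INTER_CUBIC))
E
```

```text
(no output)
```

View pics/w1b.png

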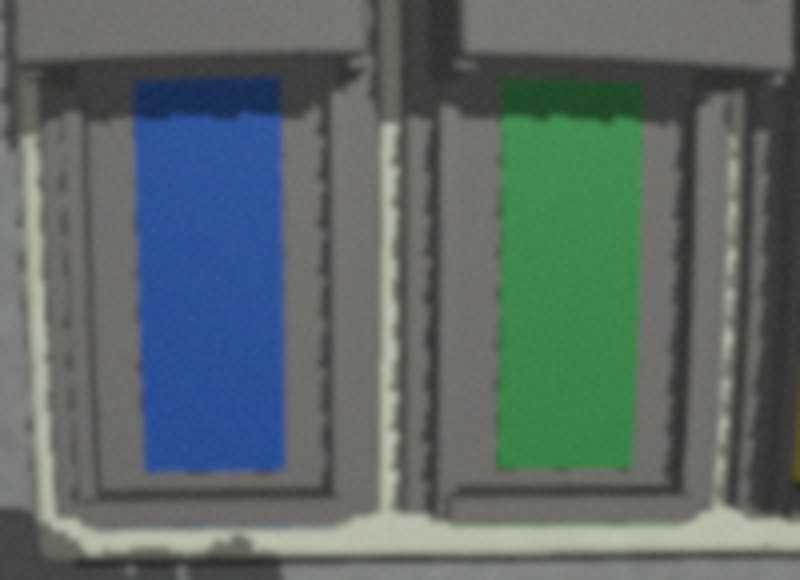

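View pics/w1c.png

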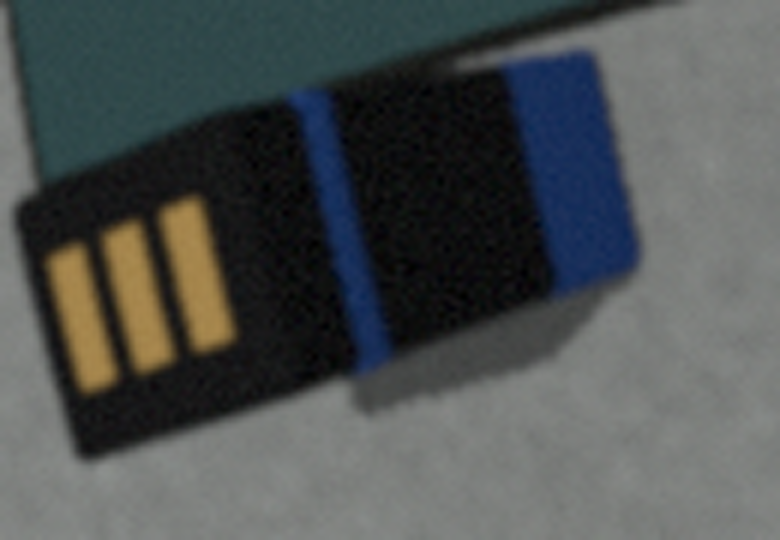

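```bash
cat >> h.py <<'E'
def wray(f,uv,z):
    d=np.array([uv[0]-f["cx"],uv[1]-f["cy"]]); r=np.hypot(*d); th=r/f["fx"]
    v=np.array([np.sin(th)*d[0]/r,-np.sin(th)*d[1]/r,-np.cos(th)]); v=R.from_rotvec(f["rotation"]).as_matrix()@v
    o=np.array(f["origin"]); return o+v*(z-o[2])/v[2]
E
python3 - <<'E'
from h import *
f=pickle.load(open("w1.pkl","rb"))
B=lambda u,v:(205+u/4-.4,70+v/4-.4)
D=lambda u,v:(u/6-.4,120+v/6-.4)
def yaw(a,b): d=b-a; return np.arctan2(d[1],d[0])
pts={n:wray(f,B(u,v),z) for n,u,v,z in [("bl_bl",146,472,.03),("bl_br",285,470,.03),("bl_tl",135,78,.03),("bl_tr",281,78,.03),
 ("gr_bl",497,468,.03),("gr_br",634,468,.03),("gr_tl",501,78,.03),("gr_tr",643,78,.03),
 ("lip_in",215,497,.044),("lip_out",215,526,.044),("glip_in",568,495,.044),("glip_out",568,522,.044),("railL",86,290,.04),("railR",330,290,.04),
 ("hoodL",20,62,.087),("hoodR",365,55,.087)]}
for k,v in pts.items(): print(k,v[:2])
print("yaws", yaw(pts["bl_bl"],pts["bl_tl"]),yaw(pts["bl_br"],pts["bl_tr"]),yaw(pts["gr_bl"],pts["gr_tl"]),yaw(pts["gr_br"],pts["gr_tr"]),yaw(pts["bl_br"],pts["bl_bl"])-np.pi/2,yaw(pts["gr_br"],pts["bl_bl"])-np.pi/2,"lips",yaw(pts["glip_out"],pts["lip_out"])-np.pi/2)
c=(pts["bl_bl"]+pts["bl_br"])/2;g=(pts["gr_bl"]+pts["gr_br"])/2; print("pitch",np.linalg.norm(c-g))
for n,u,v,z in [("nr0",638,265,0),("fr0",595,52,0),("fl1",18,205,.13),("nl1",85,458,.13)]: print(n,wray(f,D(u,v),z)[:2])
a,b=wray(f,D(18,205),.13),wray(f,D(85,458),.13); print("thick",np.linalg.norm(a-b),yaw(b,a))
a,b=wray(f,D(595,52),0),wray(f,D(638,265),0); print("thick",np.linalg.norm(a-b),yaw(b,a))
E
```

```text
bl_bl [ 0.504 -0.045]
bl_br [ 0.5103 -0.084 ]
bl_tl [ 0.6134 -0.0276]
bl_tr [ 0.6186 -0.0669]
gr_bl [ 0.52   -0.1437]
gr_br [ 0.5263 -0.1838]
gr_tl [ 0.6285 -0.126 ]
gr_tr [ 0.6365 -0.1655]
lip_in [ 0.5032 -0.0657]
lip_out [ 0.4951 -0.0668]
glip_in [ 0.5184 -0.1622]
glip_out [ 0.5107 -0.1638]
railL [ 0.5544 -0.0233]
railR [ 0.5635 -0.0883]
hoodL [ 0.611  -0.0075]
hoodR [ 0.6227 -0.0859]
yaws 0.15809386548490467 0.15674081808806534 0.1610718417020884 0.16381411333592635 0.15937358321340245 0.15896894053203603 lips 0.16003326378733918
pitch 0.10051406917935976
nr0 [0.5045 0.1432]
fr0 [0.551  0.1571]
fl1 [0.5325 0.2093]
nl1 [0.4882 0.1939]
thick 0.046904460377862 0.33439723542874017
thick 0.04850706517412812 0.29183790851669317
```

```bash
python3 - <<'E'
from h import *
n=np.array([np.cos(.29),np.sin(.29)]); s=np.array([.517,.176])-n*(.066)
go([*s,.285],.29+np.pi/2)
E
```

```text
tcp [ 0.519  -0.0832  0.4196] shift cm [  2.9232  13.4482 -24.7329]
jaw yaw now -1.4237924100949533 twist -0.14299608330005675 q7 -1.466641491204564
```

```bash
python3 -m jog '[[[1,0,-5],0,1],[[2,0,-10],-0.05,1],[[2.9,0,-15],-0.1,1],[[2.9,0,-20],-0.14,1],[[2.9,0,-24.7],-0.14,1],[[2.9,4,-24.7],-0.14,1],[[2.9,8,-24.7],-0.14,1],[[2.9,11,-24.7],-0.14,1],[[2.9,13.4,-24.7],-0.14,1],[[2.9,13.4,-24.7],-0.14,1]]'
python3 - <<'E'
from h import *
import cv2,pickle
go([.451,.157,.285],.29+np.pi/2)
for n in("wrist","top"):
    f=grab_frame(n);cv2.imwrite(f"pics/{n}2.png",f["image"]); pickle.dump(f,open(n+"2.pkl","wb"))
E
```

```text
clock: 3.2
tcp_pos: [0.4536, 0.157, 0.2844]
orientation: [-0.304, 2.067, -2.069]
contact_force: [-0.3, -0.4, 0.2]
grip_width: 0.0001
tcp [0.4536 0.157  0.2844] shift cm [ 0.2454 -0.0584 -0.0724]
jaw yaw now -1.2826080138922658 twist -0.00181168709736923 q7 -1.9786303179203244
```

View pics/wrist2.png

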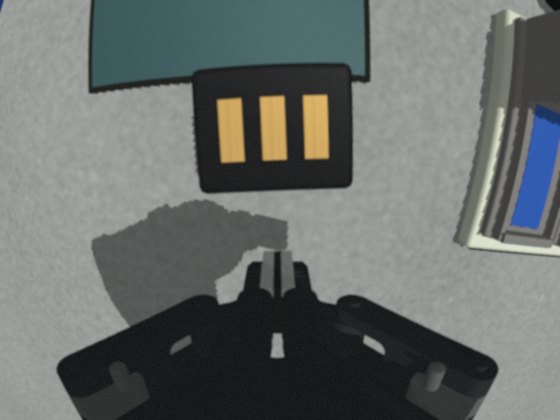

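The wrist view has the contact face straight ahead, corners near (195,68), (350,65), (352,187) and (202,191). The closed fingers are at (278,265), in line with its middle.

```bash
python3 - <<'E'
from h import *
f=pickle.load(open("wrist2.pkl","rb"))
q=[wray(f,p,.13)[:2] for p in((194,67),(350,64),(353,187),(201,192))]; print(q,np.mean(q,0))
d=q[0]-q[3];print(np.linalg.norm(d),np.arctan2(d[1],d[0]));d=q[1]-q[2];print(np.linalg.norm(d),np.arctan2(d[1],d[0]));d=q[0]-q[1];print(np.linalg.norm(d),np.arctan2(d[1],d[0])-np.pi/2)
E
```

```text
[array([0.5339, 0.213 ]), array([0.5515, 0.1566]), array([0.5061, 0.1404]), array([0.487 , 0.1978])] [0.5196 0.177 ]
0.04923917464147406 0.31289233634095287
0.04819231636853173 0.3426366473521826
0.059039391327792214 0.3042055236813266
```

```bash
python3 -m jog '[[[-1.5,0,0],0,1],[[-2.8,0,0],0,1],[[-3.5,0,0],0,1],[[-4.2,0,0],0,1],[[-4.9,0,0],0,1],[[-5.6,0,0],0,1],[[-6.3,0,0],0,1],[[-7,0,0],0,1],[[-7.5,0,0],0,1]]'
python3 - <<'E'
from h import *
import cv2,pickle
for n in("wrist","scene"):
    f=grab_frame(n);cv2.imwrite(f"pics/{n}3.png",f["image"])
print(get_obs()["contact_force"])
E
```

```text
clock: 4.42
tcp_pos: [0.5264, 0.1799, 0.2857]
orientation: [-0.301, 2.066, -2.066]
contact_force: [-0.3, 0.6, 0.6]
grip_width: 0.0001
[-0.2142  0.2429  0.034 ]
```

View pics/scene3.png

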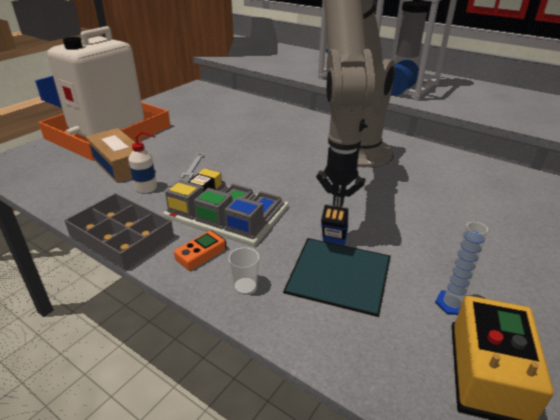

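The scene view shows the pack leaning towards the mat with its contact face tilted, at about (335,222). I'll keep pushing.

```bash
python3 -m jog '[[[-0.5,0,0],0,1],[[-1,0,0],0,1],[[-1.5,0,0],0,1],[[-2,0,0],0,1],[[-2.5,0,0],0,1],[[-3,0,0],0,1],[[-3,0,0],0,1],[[-3,-4,0],0,-1],[[-3,-8,0],0,-1],[[2,-12,0],0,-1]]'
python3 - <<'E'
from h import *
import cv2,pickle
for n in("wrist","scene","top"):
    f=grab_frame(n);cv2.imwrite(f"pics/{n}4.png",f["image"]);pickle.dump(f,open(n+"4.pkl","wb"))
print(get_obs()["contact_force"])
E
```

```text
clock: 5.78
tcp_pos: [0.5092, 0.1747, 0.4061]
orientation: [-0.299, 2.067, -2.064]
contact_force: [0.0, -0.4, 1.8]
grip_width: 0.0543
[ 0.8503  0.8199 -0.6064]
```

View pics/scene4.png

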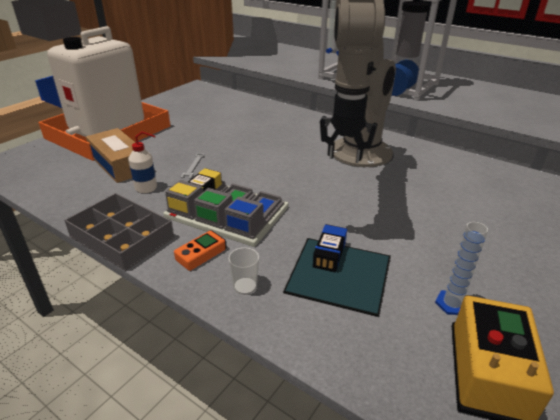

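View pics/wrist4.png

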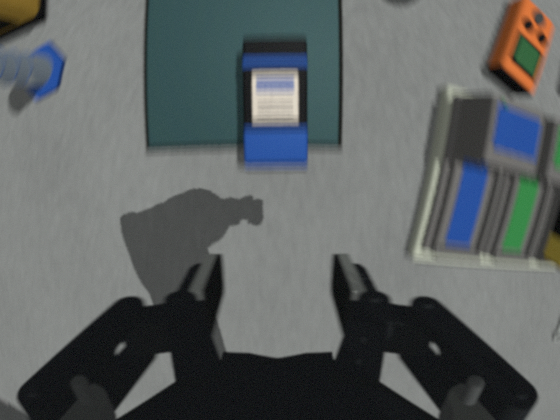

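The pack is flat on the mat, contact end pointing away from the robot, with its tail at (275,155) in the wrist view. The arm was still moving in that shot, so I'll take a sharp one.

```bash
python3 -m jog '[[[0,0,0],0,-1],[[0,0,0],0,-1],[[0,0,0],0,-1]]'; python3 - <<'E'
from h import *
import cv2,pickle
f=grab_frame("wrist");pickle.dump(f,open("w5.pkl","wb")); a=f["image"]
cv2.imwrite("pics/w5.png",cv2.resize(a[20:190,200:350],None,fx=3.5,fy=3.5,interpolation=cv2.INTER_CUBIC))
E
```

```text
clock: 6.3
tcp_pos: [0.5082, 0.1744, 0.4038]
orientation: [-0.303, 2.067, -2.066]
contact_force: [0.2, 0.0, -0.1]
grip_width: 0.0857
```

View pics/w5.png

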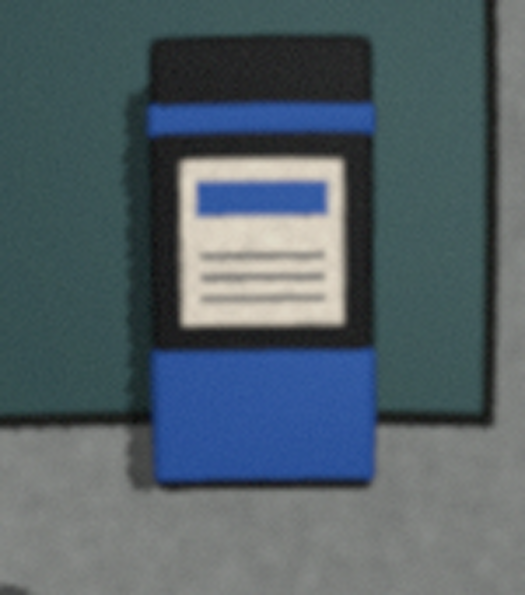

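```bash
python3 - <<'E'
from h import *
f=pickle.load(open("w5.pkl","rb"))
q=[wray(f,(200+u/3.5-.36,20+v/3.5-.36),.056)[:2] for u,v in((150,36),(373,36),(375,484),(155,484))]; q=np.array(q);print(q)
c=q.mean(0); d=(q[0]+q[1]-q[2]-q[3])/2; y=np.arctan2(d[1],d[0]); print("c",c,"len",np.linalg.norm(d),"w",np.linalg.norm(q[0]-q[1]),np.linalg.norm(q[2]-q[3]),"yaw",y)
g=c-.018*np.array([np.cos(y),np.sin(y)]); print("grip",g)
go([*g,.193],y+np.pi/2)
E
```

```text
[[0.6499 0.2507]
 [0.6672 0.192 ]
 [0.5458 0.1544]
 [0.5281 0.2137]]
c [0.5978 0.2027] len 0.12722400596606012 w 0.061186826267066854 0.06180048396301595 yaw 0.29741637721879327
grip [0.5805 0.1974]
tcp [0.5082 0.1745 0.4039] shift cm [-7.6255 21.0759 -0.1248]
jaw yaw now -1.2809765266497135 twist -0.007596577073609723 q7 -1.8798278406091002
```

```bash
python3 -m jog '[[[-4,4,-0.1],-0.008,-1],[[-7.6,8,-0.1],-0.008,-1],[[-7.6,12,-0.1],-0.008,-1],[[-7.6,16,-0.1],-0.008,-1],[[-7.6,19,-0.1],-0.008,-1],[[-7.6,21.1,-0.1],-0.008,-1],[[-7.6,21.1,-0.1],-0.008,-1]]' 
python3 -m jog '[[[0,0,0],0,0.6],[[0,0,0],0,0.6],[[0,0,0],0,0.6],[[0,0,0],0,0.6],[[0,0,0],0,0.6],[[0,0,0],0,0.6]]' 50
python3 - <<'E'
from h import *
import cv2
f=grab_frame("wrist");cv2.imwrite("pics/w6.png",f["image"])
E
```

```text
clock: 7.22
tcp_pos: [0.5799, 0.1969, 0.1922]
orientation: [-0.313, 2.062, -2.063]
contact_force: [-0.4, 1.1, 0.1]
grip_width: 0.0853
clock: 7.98
tcp_pos: [0.5811, 0.1976, 0.1954]
orientation: [-0.306, 2.061, -2.059]
contact_force: [-0.8, 0.5, 6.2]
grip_width: 0.0613
```

View pics/w6.png

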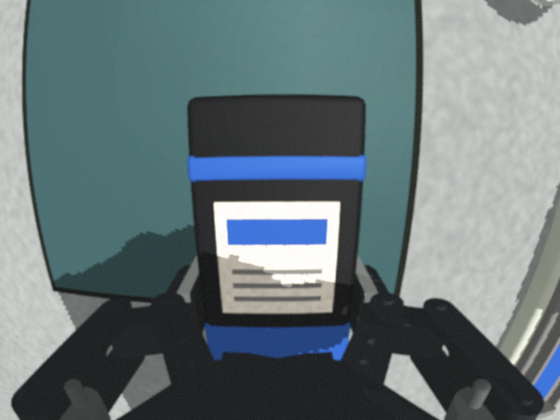

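The wrist view shows the pack held squarely between the fingers, contact end at (277,98). Next I'll lift it and carry it to a point above the bay.

```bash
python3 - <<'E'
from h import *
u=np.array([np.cos(.159),np.sin(.159)]);s=np.array([.5673,-.0549])
t=s+u*(-.0395-.02); print(t,np.hypot(*t))
go([*t,.31],.159+np.pi/2)
E
```

```text
[ 0.5086 -0.0643] 0.5126019791773054
tcp [0.5811 0.1976 0.1954] shift cm [ 14.5834 -11.5108  22.9049]
jaw yaw now -1.272960132529354 twist 0.13883619426554272 q7 -2.0130066648323903
```

```bash
python3 -m jog '[[[0,-4,0],0,0.6],[[0,-8,0],0,0.6],[[2,-11.5,3],0.0,0.6],[[5,-11.5,7],0.03,0.6],[[8,-11.5,11],0.06,0.6],[[10.5,-11.5,15],0.1,0.6],[[12.5,-11.5,19],0.139,0.6],[[14.6,-11.5,22.9],0.139,0.6],[[14.6,-11.5,22.9],0.139,0.6],[[14.6,-11.5,22.9],0.139,0.6]]'
python3 - <<'E'
from h import *
import cv2
for n in("wrist","scene"):
    f=grab_frame(n);cv2.imwrite(f"pics/{n}7.png",f["image"])
    if n=="wrist": pickle.dump(f,open("w7.pkl","wb"))
print(get_obs()["contact_force"])
b=cv2.imread("pics/scene7.png");cv2.imwrite("pics/s7.png",cv2.resize(b[100:260,150:350],None,fx=4,fy=3.7,interpolation=cv2.INTER_CUBIC))
E
```

```text
clock: 9.28
tcp_pos: [0.5076, -0.0645, 0.3085]
orientation: [-0.17, 2.14, -2.139]
contact_force: [0.7, 0.7, -5.2]
grip_width: 0.0612
[-0.5179 -0.1929 -5.518 ]
```

View pics/wrist7.png

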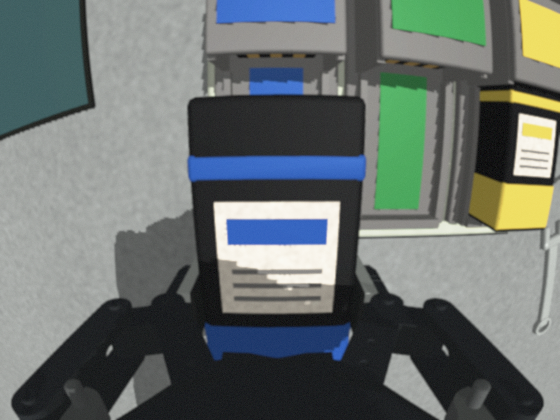

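View pics/s7.png

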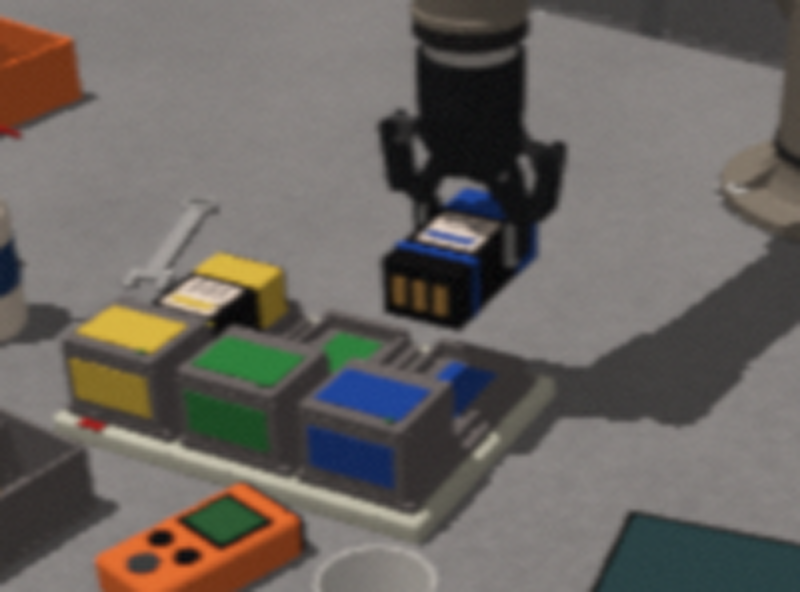

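Pack and bay axis both sit near u=277 in the wrist view, and the scene view shows the pack held level, contact end towards the hood. I'll check the lateral alignment with numbers.

```bash
python3 - <<'E'
from h import *
import cv2
f=pickle.load(open("w7.pkl","rb"))
a=f["image"];cv2.imwrite("pics/w7z.png",cv2.resize(a[20:125,180:380],None,fx=4,fy=4,interpolation=cv2.INTER_CUBIC))
u=np.array([np.cos(.159),np.sin(.159)]);v=np.array([-u[1],u[0]]);s=np.array([.5673,-.0549])
o=get_obs();zt=o["tcp_pos"][2]-.189+.05; M=R.from_rotvec(o["orientation"]).as_matrix(); print("jaw yaw",np.arctan2(M[1,2],M[0,2])+np.pi/2)
def bay(p): d=p[:2]-s; return np.array([d@u,d@v])
print("tcp",bay(o["tcp_pos"]))
for p in((188,98),(366,98)): print("pack",bay(wray(f,p,zt)))
for p,z in(((250,68),.03),((302,68),.03)): print(bay(wray(f,p,z)))
E
```

```text
jaw yaw 0.16073616924166068
tcp [-0.0599  0.001 ]
pack [0.0202 0.0294]
pack [ 0.0202 -0.0301]
[0.049  0.0198]
[ 0.049  -0.0191]
```

View pics/w7z.png

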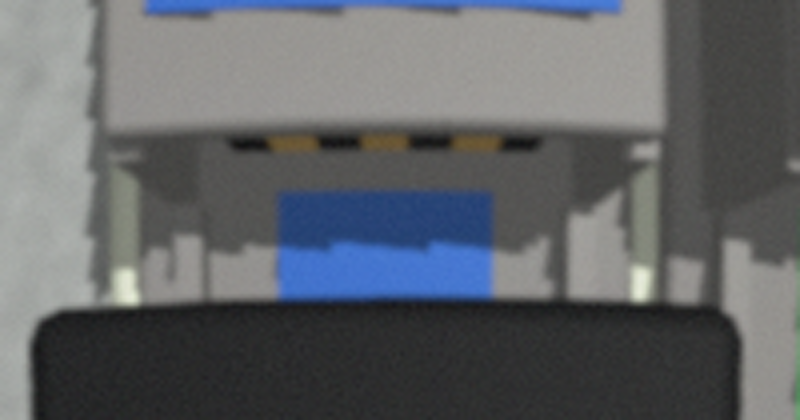

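```bash
python3 -m jog '[[[-1,2,0],0,0.6],[[-2,4,0],0,0.6],[[-2,6,0],0,0.6],[[-2,6.9,0],0,0.6],[[-2,6.9,0],0,0.6]]'
python3 - <<'E'
from h import *
import cv2
for n in("wrist","scene"):
    f=grab_frame(n);cv2.imwrite(f"pics/{n}8.png",f["image"])
b=cv2.imread("pics/scene8.png");cv2.imwrite("pics/s8.png",cv2.resize(b[120:250,160:320],None,fx=5,fy=4.5,interpolation=cv2.INTER_CUBIC))
print(get_obs()["contact_force"],get_obs()["moment"])
E
```

```text
clock: 10.0
tcp_pos: [0.5276, -0.0608, 0.2394]
orientation: [-0.173, 2.139, -2.138]
contact_force: [0.2, -0.4, -5.1]
grip_width: 0.0613
[-0.056   0.6074 -4.7288] [-0.0138  0.0329  0.0045]
```

View pics/wrist8.png

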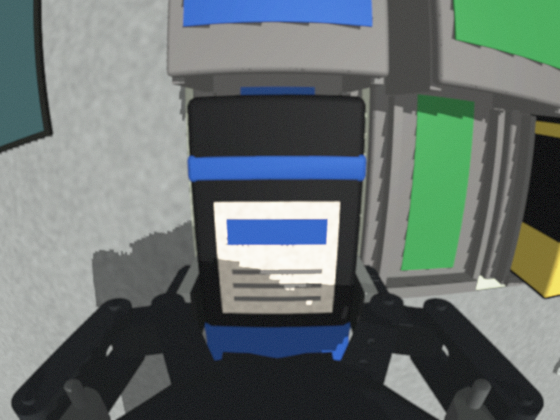

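View pics/s8.png

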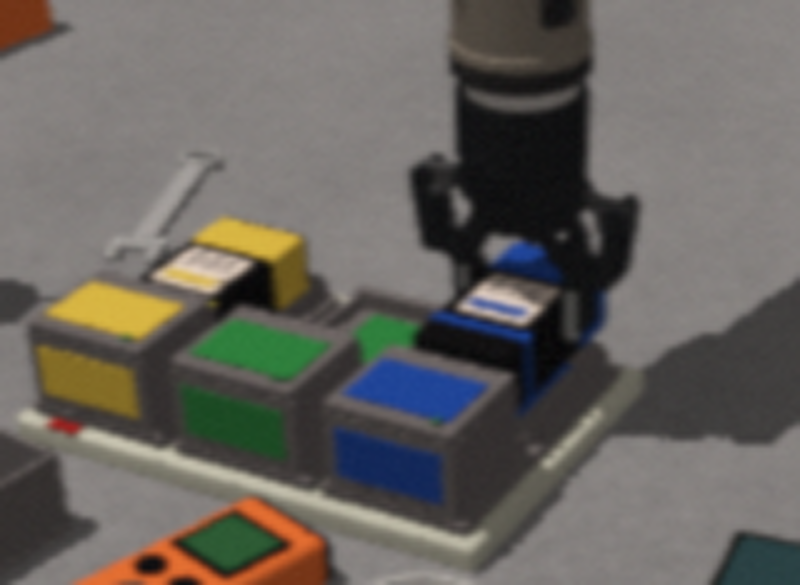

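The pack is centred in front of the hood: hood edges at u about 171 and 385, pack edges at 189 and 365. I'll lower it so the tail lands on the lip and the pack pivots contact end down.

```bash
python3 -m jog '[[[0,0.3,0],0,0.6],[[0,0.6,0],0,0.6],[[0,0.8,0],0,0.6],[[0,1.0,0],0,0.6],[[0,1.0,0],0,0.6]]' 25
python3 - <<'E'
from h import *
import cv2
for n in("wrist","scene"):
    f=grab_frame(n);cv2.imwrite(f"pics/{n}9.png",f["image"])
b=cv2.imread("pics/scene9.png");cv2.imwrite("pics/s9.png",cv2.resize(b[120:250,160:320],None,fx=5,fy=4.5,interpolation=cv2.INTER_CUBIC))
print(get_obs()["contact_force"],get_obs()["moment"])
E
```

```text
clock: 10.72
tcp_pos: [0.5294, -0.0613, 0.2315]
orientation: [-0.165, 2.136, -2.137]
contact_force: [0.8, 0.5, 6.1]
grip_width: 0.0614
[0.723  0.1026 6.7095] [-0.0189  0.2651  0.1128]
```

View pics/wrist9.png

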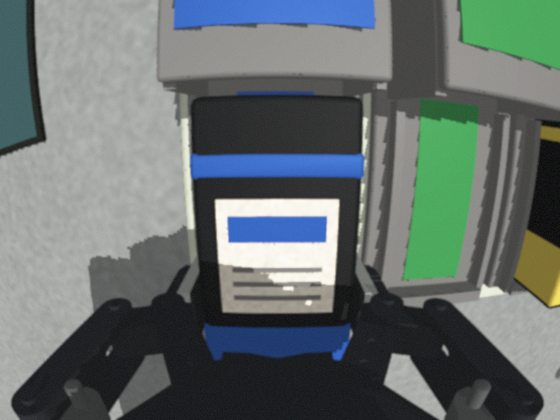

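View pics/s9.png

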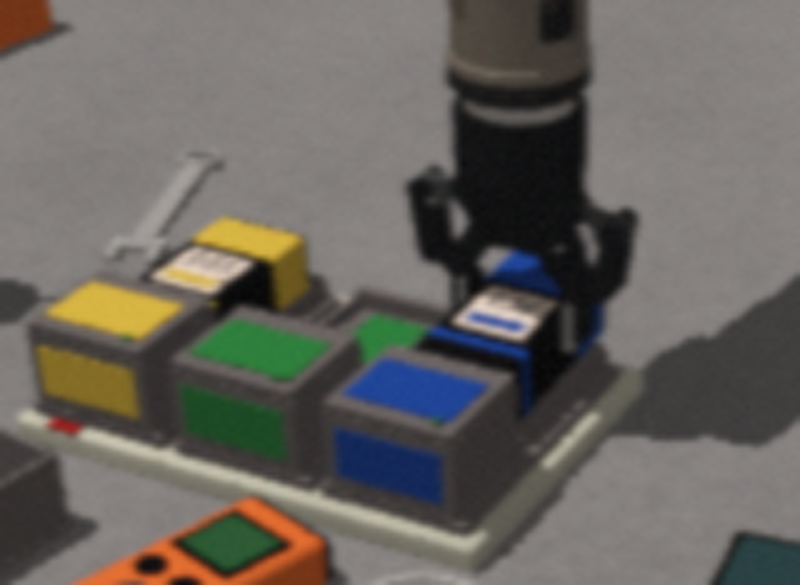

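The contact end has started dipping: it now measures 191 to 362 in the wrist view, against 189 to 366 before. I'll keep lowering.

```bash
python3 -m jog '[[[0,0.2,0],0,0.6],[[0,0.4,0],0,0.6],[[0,0.5,0],0,0.6],[[0,0.5,0],0,0.6]]' 20
python3 - <<'E'
from h import *
import cv2
for n in("wrist","scene"):
    f=grab_frame(n);cv2.imwrite(f"pics/{n}10.png",f["image"])
b=cv2.imread("pics/scene10.png");cv2.imwrite("pics/s10.png",cv2.resize(b[120:250,160:320],None,fx=5,fy=4.5,interpolation=cv2.INTER_CUBIC))
print(get_obs()["contact_force"],get_obs()["moment"])
E
```

```text
clock: 11.32
tcp_pos: [0.5314, -0.0609, 0.2286]
orientation: [-0.159, 2.133, -2.135]
contact_force: [2.4, 1.2, 18.8]
grip_width: 0.0614
[ 1.619   0.9271 19.6027] [0.2085 0.1194 0.1031]
```

View pics/wrist10.png

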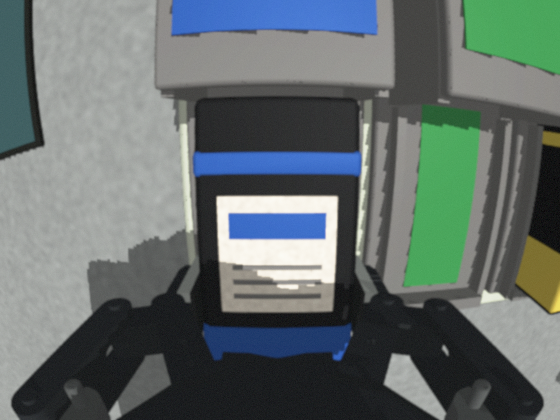

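View pics/s10.png

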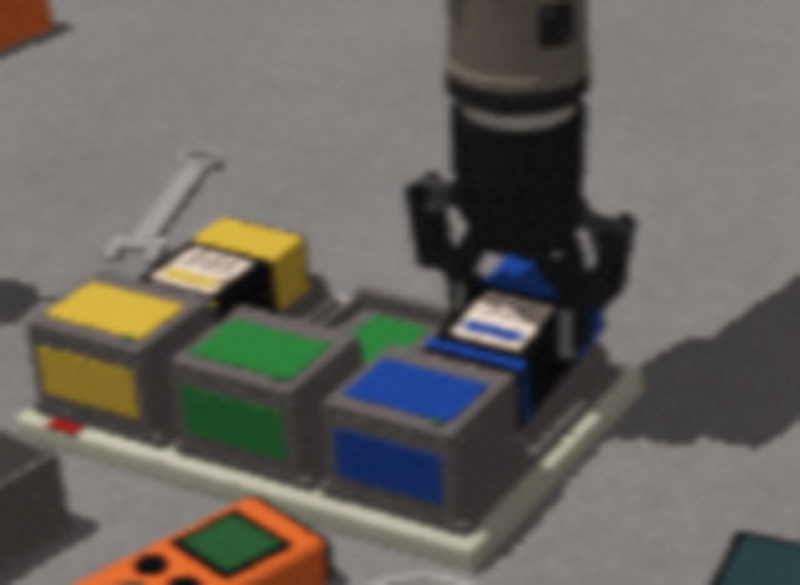

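The contact end is down (it has narrowed to 195–358) and the wrist reads about 19 N upward. So I'll relieve the downward command a little and slide in under the hood against the spring.

```bash
python3 -m jog '[[[0,-0.25,0],0,0.6],[[-0.4,-0.25,0],0,0.6],[[-0.8,-0.25,0],0,0.6],[[-1.2,-0.25,0],0,0.6],[[-1.4,-0.25,0],0,0.6],[[-1.4,-0.25,0],0,0.6]]' 45
python3 - <<'E'
from h import *
import cv2
for n in("wrist","scene"):
    f=grab_frame(n);cv2.imwrite(f"pics/{n}11.png",f["image"])
b=cv2.imread("pics/scene11.png");cv2.imwrite("pics/s11.png",cv2.resize(b[120:250,160:320],None,fx=5,fy=4.5,interpolation=cv2.INTER_CUBIC))
o=get_obs();u=np.array([np.cos(.159),np.sin(.159)]);v=np.array([-u[1],u[0]]);d=o["tcp_pos"][:2]-[.5673,-.0549]
print(o["contact_force"],o["moment"],"bay",d@u,d@v)
E
```

```text
clock: 12.18
tcp_pos: [0.5408, -0.0598, 0.2281]
orientation: [-0.172, 2.139, -2.142]
contact_force: [-8.4, -2.3, 14.4]
grip_width: 0.0613
[-7.9144 -0.626  12.6831] [-0.1247  0.9708  0.0304] bay -0.02694456087515713 -0.0006774130511336853
```

View pics/wrist11.png

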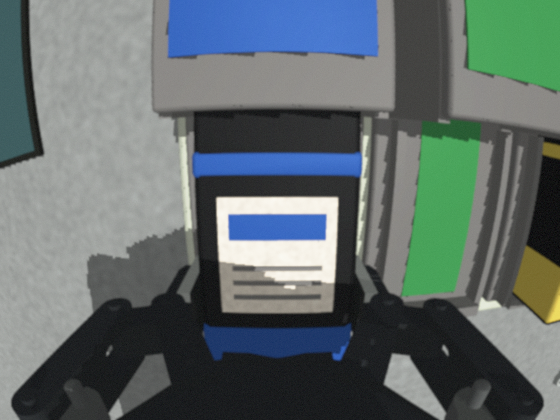

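View pics/s11.png

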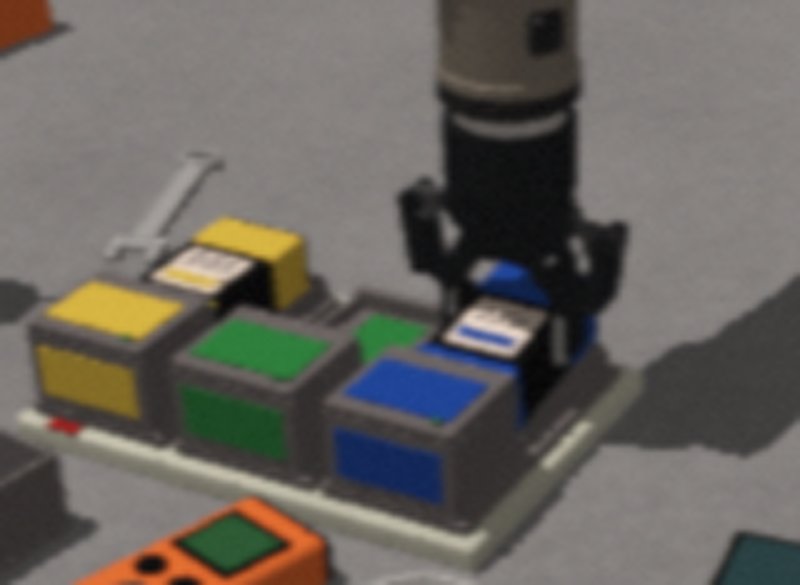

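The contact end is under the hood, whose front edge cuts the pack at row 112, and about 8 N of spring and friction pushes back. The grip is 10 mm short of seated, so I'll push further.

```bash
python3 -m jog '[[[-0.4,0,0],0,0.6],[[-0.8,0,0],0,0.6],[[-1.2,0,0],0,0.6],[[-1.5,0,0],0,0.6],[[-1.5,0,0],0,0.6]]' 60
python3 - <<'E'
from h import *
import cv2
for n in("wrist",):
    f=grab_frame(n);cv2.imwrite(f"pics/{n}12.png",f["image"])
o=get_obs();u=np.array([np.cos(.159),np.sin(.159)]);v=np.array([-u[1],u[0]]);d=o["tcp_pos"][:2]-[.5673,-.0549]
print(o["contact_force"],o["moment"],"bay",d@u,d@v)
E
```

```text
clock: 12.9
tcp_pos: [0.5529, -0.0578, 0.2271]
orientation: [-0.181, 2.142, -2.146]
contact_force: [-17.9, -2.7, 19.2]
grip_width: 0.0613
[-17.1352  -1.6756  19.5583] [-0.2139  2.9609  0.0226] bay -0.014721495515197722 -0.000651205537063523
```

View pics/wrist12.png

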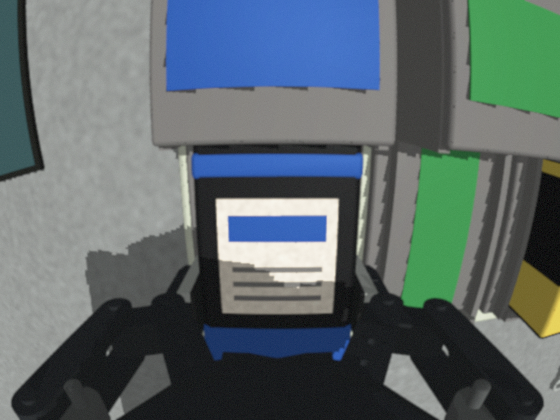

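The grip is at bay x = -14.7 mm, which puts the pack centre at about +3 mm and the tail past the lip edge. Now I'll press the tail down.

```bash
python3 -m jog '[[[-0.2,0.3,0],0,0.6],[[-0.2,0.6,0],0,0.6],[[-0.2,0.9,0],0,0.6],[[-0.2,1.2,0],0,0.6],[[-0.2,1.2,0],0,0.6]]'
python3 - <<'E'
from h import *
import cv2
for n in("wrist","scene"):
    f=grab_frame(n);cv2.imwrite(f"pics/{n}13.png",f["image"])
b=cv2.imread("pics/scene13.png");cv2.imwrite("pics/s13.png",cv2.resize(b[120:250,160:320],None,fx=5,fy=4.5,interpolation=cv2.INTER_CUBIC))
o=get_obs();u=np.array([np.cos(.159),np.sin(.159)]);v=np.array([-u[1],u[0]]);d=o["tcp_pos"][:2]-[.5673,-.0549]
print(o["contact_force"],o["moment"],"bay",d@u,d@v)
E
```

```text
clock: 13.58
tcp_pos: [0.5579, -0.0568, 0.2221]
orientation: [-0.171, 2.135, -2.144]
contact_force: [-28.2, -2.5, 73.8]
grip_width: 0.0614
[-28.7918  -2.2054  73.5112] [-0.0001  5.6157  0.2591] bay -0.009537772720198096 -0.00041873015425892375
```

View pics/wrist13.png

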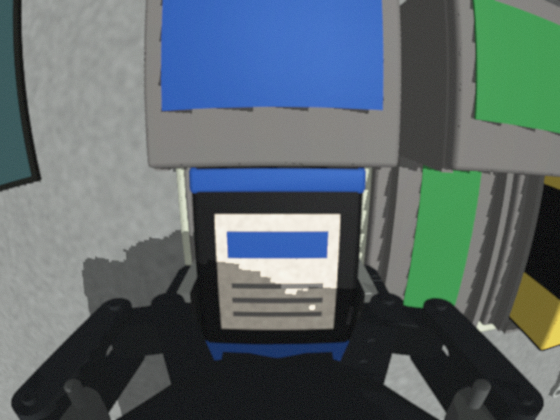

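View pics/s13.png

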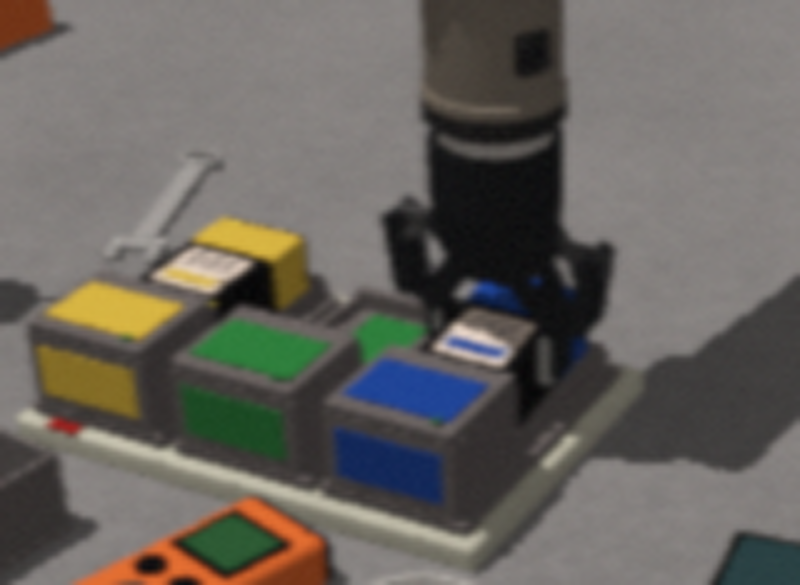

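Force reached 74 N and the pack slipped back about 5 mm in the grip (label top went from row 198 to 214). I'll ease off and release to see how the pack sits.

```bash
python3 -m jog '[[[0,-0.4,0],0,0.6],[[0,-0.7,0],0,0.6],[[0,-0.7,0],0,0.6]]' 40
python3 -m jog '[[[0,0,0],0,-0.2],[[0,0,0],0,-0.8],[[0,0,0],0,-1],[[0,0,0],0,-1],[[0,-2,0],0,-1],[[0,-4,0],0,-1],[[4,-8,0],0,-1],[[8,-12,0],0,-1],[[8,-12,0],0,-1],[[8,-12,0],0,-1]]'
python3 - <<'E'
from h import *
import cv2
for n in("wrist","scene","top"):
    f=grab_frame(n);cv2.imwrite(f"pics/{n}14.png",f["image"]);pickle.dump(f,open(n+"14.pkl","wb"))
b=cv2.imread("pics/scene14.png");cv2.imwrite("pics/s14.png",cv2.resize(b[120:250,160:320],None,fx=5,fy=4.5,interpolation=cv2.INTER_CUBIC))
b=cv2.imread("pics/top14.png");cv2.imwrite("pics/t14.png",cv2.resize(b[160:260,290:400],None,fx=6,fy=6,interpolation=cv2.INTER_CUBIC))
E
```

```text
clock: 14.05
tcp_pos: [0.5571, -0.0574, 0.2225]
orientation: [-0.174, 2.14, -2.143]
contact_force: [-9.3, -1.4, 12.7]
grip_width: 0.061
clock: 15.3
tcp_pos: [0.4797, -0.0693, 0.3422]
orientation: [-0.169, 2.138, -2.139]
contact_force: [-0.1, 1.1, -0.3]
grip_width: 0.085
```

View pics/wrist14.png

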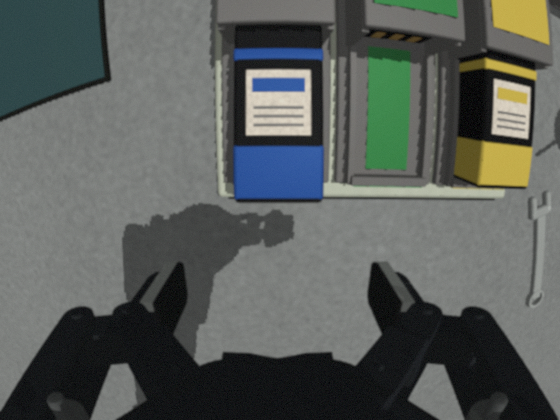

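View pics/s14.png

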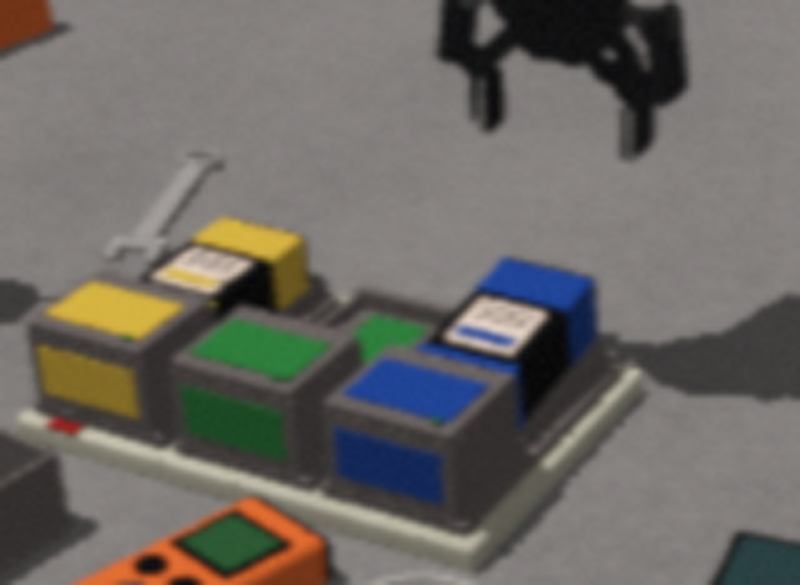

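View pics/t14.png

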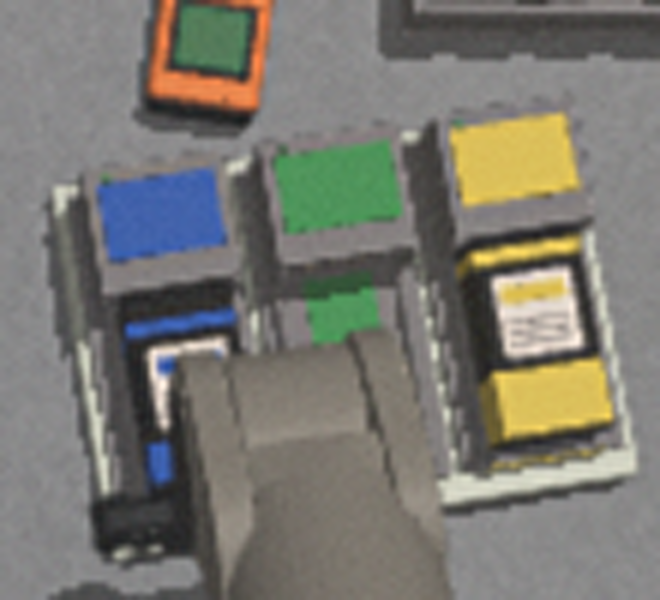

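The tail is resting on the lip about 12 mm out of place: a black strip shows between the hood and the narrow band at (278,38), which the seated yellow pack doesn't have. The contact end is under the hood. The next try is to push the tail face in low with closed fingers while dragging down.

```bash
python3 - <<'E'
from h import *
f=pickle.load(open("wrist14.pkl","rb"))
u=np.array([np.cos(.159),np.sin(.159)]);v=np.array([-u[1],u[0]]);s=np.array([.5673,-.0549])
def bay(p): d=p[:2]-s; return np.array([d@u,d@v])
for z in(.080,.094): print(z,[bay(wray(f,p,z)) for p in((234,198),(324,198))])
print("yellow tail z.08",bay(wray(f,(490,184),.08)))
t=s+u*(-.115); go([*t,.26],.159+np.pi/2)
E
```

```text
0.08 [array([-0.0755,  0.031 ]), array([-0.0755, -0.0358])]
0.094 [array([-0.0718,  0.0291]), array([-0.0718, -0.0336])]
yellow tail z.08 [-0.062  -0.1824]
tcp [ 0.4799 -0.069   0.3412] shift cm [ 2.6375  8.125  -0.0034]
jaw yaw now -1.4114670633502469 twist 0.00032926344464989654 q7 -1.5415611367874076
```

```bash
python3 -m jog '[[[1,2,0],0,1],[[2.6,4,0],0,1],[[2.6,7,0],0,1],[[2.6,9,0],0,1],[[2.6,10.8,0],0,1],[[2.6,10.8,0],0,1],[[2.6,10.8,0],0,1]]' 60
python3 - <<'E'
from h import *
import cv2
f=grab_frame("wrist");cv2.imwrite("pics/w15.png",f["image"])
o=get_obs();u=np.array([np.cos(.159),np.sin(.159)]);v=np.array([-u[1],u[0]]);d=o["tcp_pos"][:2]-[.5673,-.0549]
print(o["tcp_pos"],o["contact_force"],"bay",d@u,d@v)
E
```

```text
clock: 16.32
tcp_pos: [0.4541, -0.0732, 0.2342]
orientation: [-0.171, 2.139, -2.138]
contact_force: [-0.2, -0.2, 0.6]
grip_width: 0.0002
[ 0.4542 -0.0732  0.2346] [ 1.2263 -0.4136 -1.4093] bay -0.11455853166866603 -0.00019464048690640186
```

View pics/w15.png

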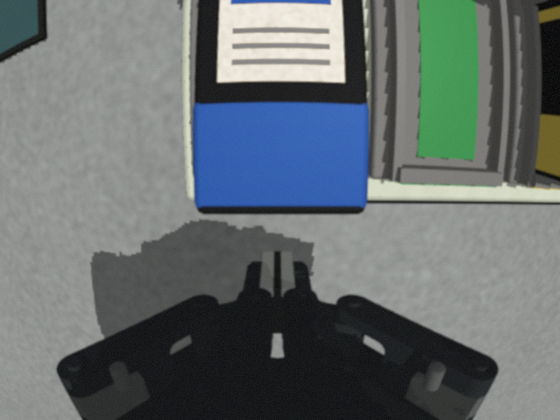

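```bash
python3 -m jog '[[[-1,0.3,0],0,1],[[-2,0.5,0],0,1],[[-2.6,0.5,0],0,1],[[-3,0.5,0],0,1],[[-3.4,0.5,0],0,1],[[-3.8,0.5,0],0,1],[[-3.8,0.5,0],0,1]]'
cat > st.py <<'E'
from h import *
import cv2,sys
k=sys.argv[1]
f=grab_frame("wrist");cv2.imwrite(f"pics/w{k}.png",f["image"]);pickle.dump(f,open(f"w{k}.pkl","wb"))
b=grab_frame("scene")["image"];cv2.imwrite(f"pics/s{k}.png",cv2.resize(b[120:250,160:320],None,fx=5,fy=4.5,interpolation=cv2.INTER_CUBIC))
o=get_obs();u=np.array([np.cos(.159),np.sin(.159)]);v=np.array([-u[1],u[0]]);d=o["tcp_pos"][:2]-[.5673,-.0549]
print(o["tcp_pos"],o["contact_force"],"bay",d@u,d@v)
E
python3 st.py 16
```

```text
clock: 17.25
tcp_pos: [0.4885, -0.068, 0.2282]
orientation: [-0.179, 2.142, -2.144]
contact_force: [-8.5, -0.9, 4.0]
grip_width: -0.0002
[ 0.4885 -0.0679  0.2282] [-9.0362 -1.4035  3.2227] bay -0.07990252345876084 -0.0003946230544116519
```

View pics/w16.png

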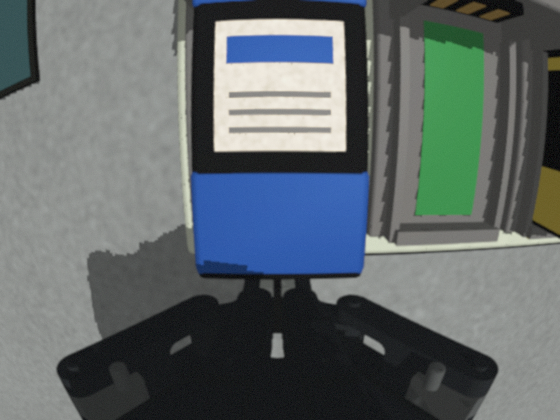

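View pics/s16.png

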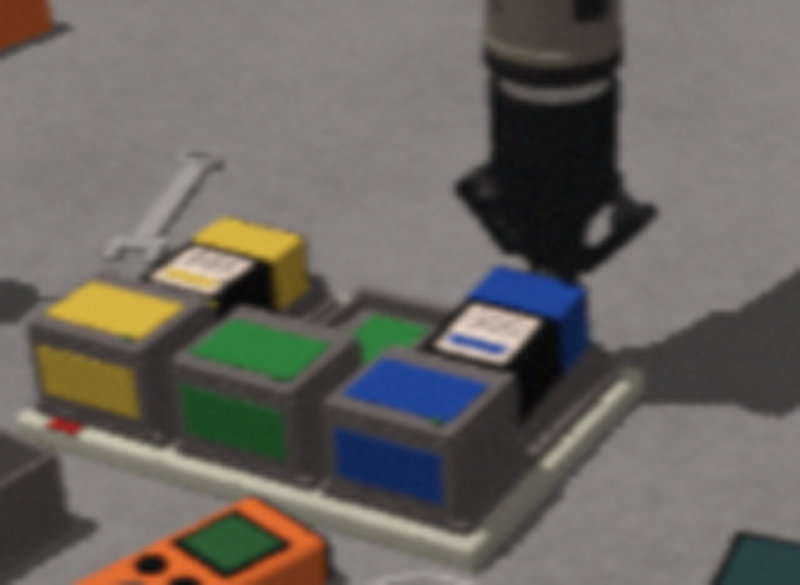

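The pack is going in, with about 9 N against the push and the tail still up. I'll push further, then drag down.

```bash
python3 -m jog '[[[-0.4,0,0],0,1],[[-0.8,0,0],0,1],[[-1.1,0,0],0,1],[[-1.1,0.2,0],0,1],[[-1.1,0.4,0],0,1],[[-1.1,0.4,0],0,1]]'
python3 st.py 17
```

```text
clock: 18.1
tcp_pos: [0.4972, -0.0666, 0.2226]
orientation: [-0.186, 2.145, -2.147]
contact_force: [-12.2, -3.0, -2.9]
grip_width: 0.0002
[ 0.4971 -0.0666  0.2227] [-12.4555  -1.3636  -2.8336] bay -0.07112422631045012 -0.00047199603499903495
```

View pics/w17.png

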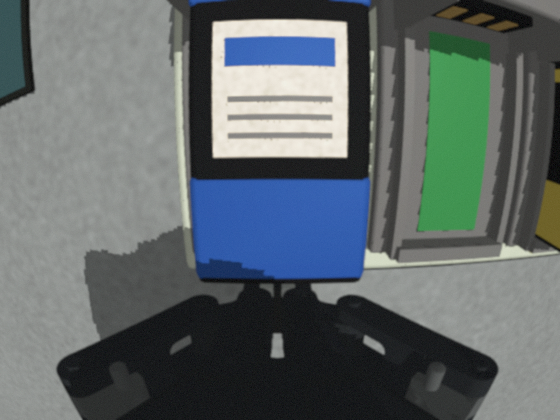

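View pics/s17.png

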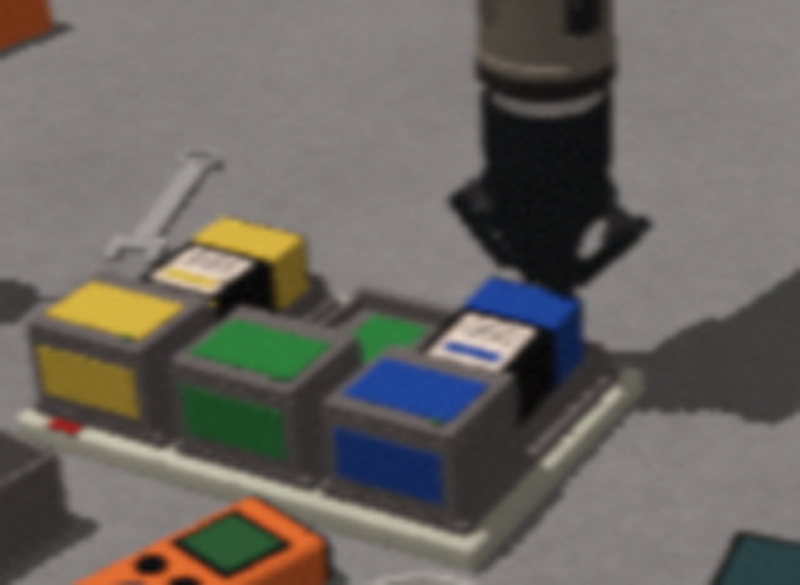

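The finger front is about 5 mm past the lip edge and the pack is following down. I'll drag it a few mm lower.

```bash
python3 -m jog '[[[0,0.2,0],0,1],[[0,0.4,0],0,1],[[0,0.5,0],0,1],[[0,0.5,0],0,1]]'
python3 st.py 18
```

```text
clock: 18.7
tcp_pos: [0.4969, -0.0667, 0.2178]
orientation: [-0.186, 2.145, -2.147]
contact_force: [-14.8, -3.3, 1.3]
grip_width: -0.0001
[ 0.4969 -0.0667  0.2179] [-15.5792  -2.238    1.6661] bay -0.07136402259878089 -0.0005070829135071615
```

View pics/w18.png

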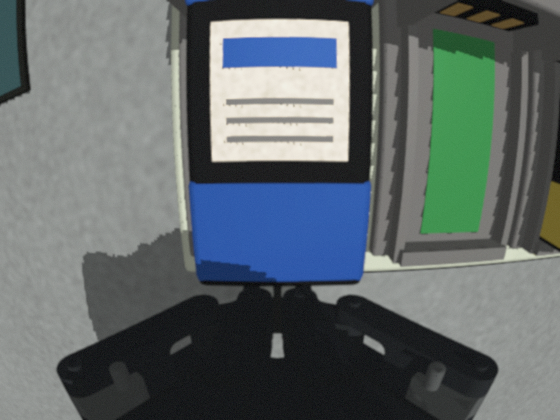

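View pics/s18.png

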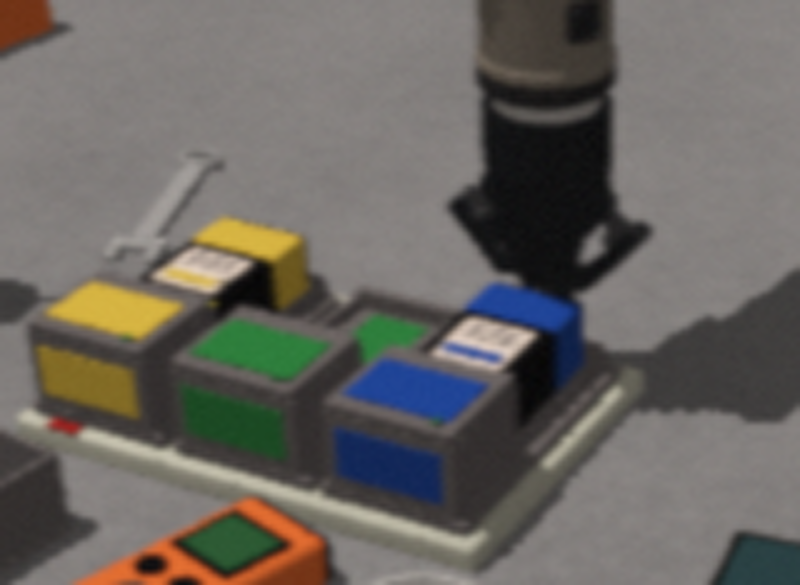

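The tail went down only part of the way. I'll zoom in to check whether it's caught on a rail or on the lip.

```bash
python3 - <<'E'
import cv2
a=cv2.imread("pics/w18.png")
cv2.imwrite("pics/w18z.png",cv2.resize(a[0:300,160:400],None,fx=3.2,fy=2,interpolation=cv2.INTER_CUBIC))
import numpy as np
from bench import grab_frame
b=grab_frame("scene")["image"];cv2.imwrite("pics/s18z.png",cv2.resize(b[165:240,240:300],None,fx=8,fy=8,interpolation=cv2.INTER_CUBIC))
E
```

```text
(no output)
```

View pics/w18z.png

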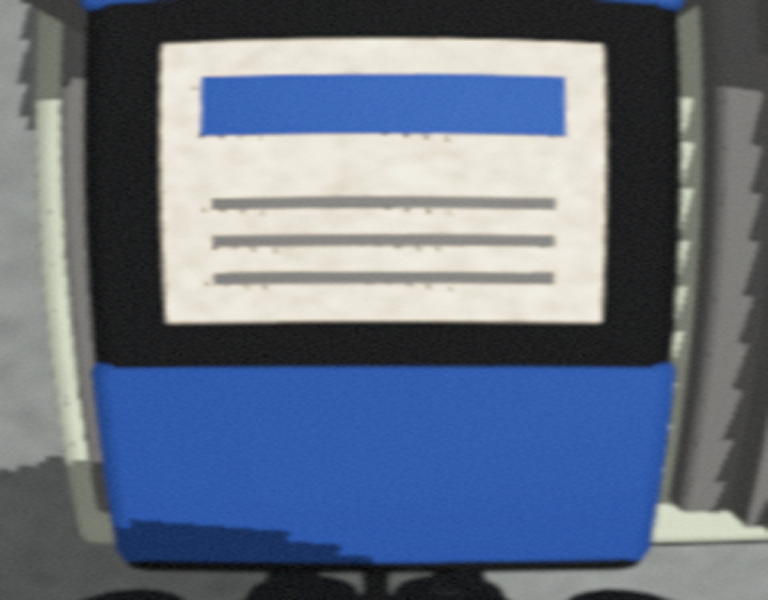

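View pics/s18z.png

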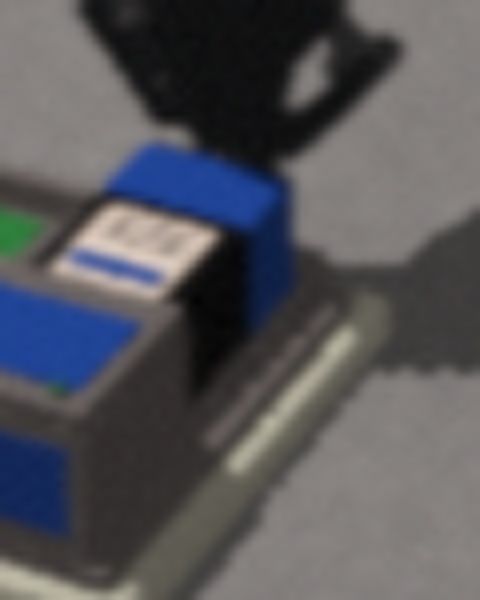

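```bash
cat >> h.py <<'E'
U=np.array([np.cos(.159),np.sin(.159)]);V=np.array([-U[1],U[0]]);S0=np.array([.5673,-.0549])
def bw(x,y,z): return np.r_[S0+U*x+V*y,.03+z]
E
python3 - <<'E'
from h import *
for z in(.050,.055,.06,.064): print(z,[proj("scene",bw(x,.031,z))[0] for x in(-.060,-.065)], proj("scene",bw(-.060,-.031,z))[0])
# check calib: hood blue bay top corner left front, rack base corners
print("hood top far",proj("scene",bw(.05,.04,.065)),"railtop end",proj("scene",bw(-.073,.038,.01)), "lip corner", proj("scene",bw(-.073,.035,.014)))
b=np.array([.5673,-.0549])
for y in(-.2,):
  print("yellow tail top L/R",proj("scene",bw(-.065,y+.031,.05)),proj("scene",bw(-.065,y-.031,.05)))
E
python3 - <<'E'
import cv2
b=cv2.imread("pics/scene14.png")
cv2.imwrite("pics/s14y.png",cv2.resize(b[155:235,180:290],None,fx=7,fy=7,interpolation=cv2.INTER_CUBIC))
E
```

```text
0.05 [array([276.4875, 187.7341]), array([277.2352, 186.9353])] [258.0434 182.8184]
0.055 [array([276.4938, 186.2985]), array([277.2431, 185.502 ])] [258.01   181.3966]
0.06 [array([276.5002, 184.8565]), array([277.2511, 184.0624])] [257.9764 179.9687]
0.064 [array([276.5053, 183.6984]), array([277.2575, 182.9063])] [257.9494 178.822 ]
hood top far [[261.664  202.8811]] railtop end [[280.4147 197.4527]] lip corner [[279.5349 196.1033]]
yellow tail top L/R [[220.0241 171.7399]] [[203.4937 167.3494]]
```

View pics/s14y.png

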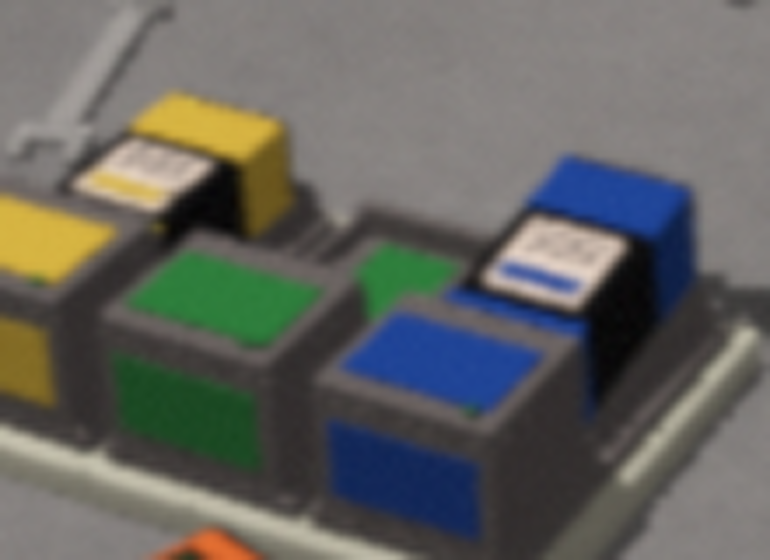

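Allowing for the bias seen on the yellow pack's corner, the blue tail's top corner at (276,188) fits z of about 0.052, so the tail is almost fully down and behind the lip. I'll back off and let the spring push it against the lip.

```bash
python3 -m jog '[[[0.5,0,0],0,1],[[1,0,0],0,1],[[2,0,0],0,1],[[3,0,0],0,1],[[3,-6,0],0,1],[[3,-12,0],0,1],[[3,-12,0],0,1],[[3,-12,0],0,1]]'
python3 st.py 19; python3 - <<'E'
import cv2
from bench import grab_frame
b=grab_frame("scene")["image"]
cv2.imwrite("pics/s19y.png",cv2.resize(b[155:235,180:290],None,fx=7,fy=7,interpolation=cv2.INTER_CUBIC))
E
```

```text
clock: 19.85
tcp_pos: [0.472, -0.0705, 0.3402]
orientation: [-0.17, 2.138, -2.139]
contact_force: [0.6, -0.4, -0.3]
grip_width: -0.0001
[ 0.4717 -0.0705  0.339 ] [-0.0743  0.9885 -0.2467] bay -0.09682607455813096 -0.00024446521629449514
```

View pics/w19.png

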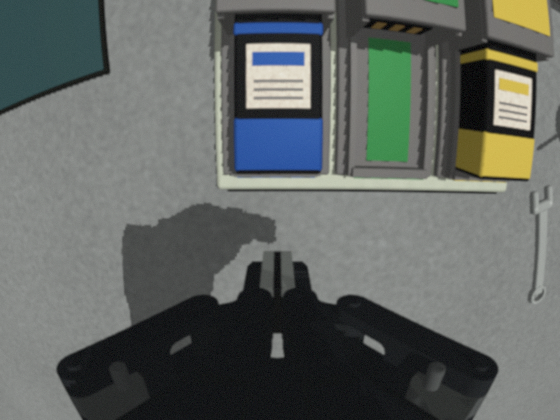

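View pics/s19y.png

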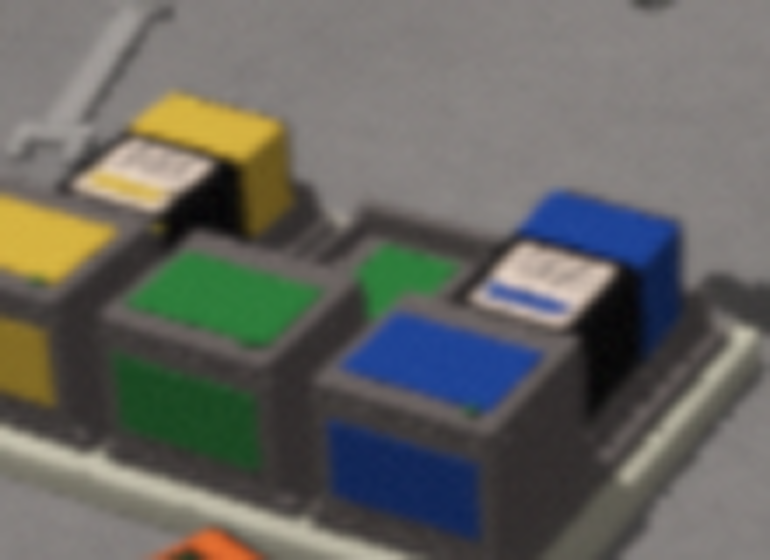

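The pack now sits like the yellow one: no black strip at the hood, and the tail is behind the lip. The tail may still be a few mm high, so I'll press gently on its top.

```bash
python3 -m jog '[[[-2.5,3,0],0,1],[[-4.7,6,0],0,1],[[-4.7,7.5,0],0,1],[[-4.7,8,0],0,1],[[-4.7,8.4,0],0,1],[[-4.7,8.4,0],0,1]]'
python3 -m jog '[[[0,0.2,0],0,1],[[0,0.2,0],0,1]]'
python3 -m jog '[[[0,0.2,0],0,1],[[0,0.2,0],0,1]]'
```

```text
clock: 20.75
tcp_pos: [0.5187, -0.0631, 0.2567]
orientation: [-0.169, 2.138, -2.139]
contact_force: [-0.2, 0.3, 0.0]
grip_width: -0.0001
clock: 21.0
tcp_pos: [0.519, -0.0631, 0.2547]
orientation: [-0.169, 2.138, -2.139]
contact_force: [-0.7, -0.2, 2.5]
grip_width: 0.0
clock: 21.25
tcp_pos: [0.519, -0.063, 0.2535]
orientation: [-0.17, 2.138, -2.14]
contact_force: [-4.8, -0.1, 13.9]
grip_width: 0.0002
```

```bash
python3 -m jog '[[[0,0.15,0],0,1],[[0,0.15,0],0,1]]'; python3 -m jog '[[[0,0.1,0],0,1],[[0,0.1,0],0,1]]'
```

```text
clock: 21.5
tcp_pos: [0.5191, -0.0629, 0.2534]
orientation: [-0.169, 2.137, -2.141]
contact_force: [-10.3, 0.0, 29.0]
grip_width: 0.0003
clock: 21.75
tcp_pos: [0.5191, -0.0628, 0.2533]
orientation: [-0.169, 2.136, -2.141]
contact_force: [-13.8, -0.8, 40.3]
grip_width: 0.0001
```

It goes solid with the fingertip at z = 0.0799, and a seated pack's top is at 0.080, so the tail is on the floor. I'll retract and check.

```bash
python3 -m jog '[[[0,-1,0],0,1],[[0,-4,0],0,1],[[2.5,-9,0],0,1],[[5,-12,0],0,1],[[5,-12,0],0,1],[[5,-12,0],0,1]]'
python3 st.py 20; python3 - <<'E'
import cv2
from bench import grab_frame
b=grab_frame("scene")["image"]; cv2.imwrite("pics/scene20.png",b)
cv2.imwrite("pics/s20y.png",cv2.resize(b[155:235,180:290],None,fx=7,fy=7,interpolation=cv2.INTER_CUBIC))
a=cv2.imread("pics/w20.png"); cv2.imwrite("pics/w20z.png",cv2.resize(a[0:200,200:350],None,fx=4,fy=3,interpolation=cv2.INTER_CUBIC))
E
```

```text
clock: 22.5
tcp_pos: [0.4697, -0.0709, 0.3693]
orientation: [-0.17, 2.139, -2.139]
contact_force: [-0.6, -0.4, 0.2]
grip_width: -0.0001
[ 0.4698 -0.0707  0.3686] [ 0.3956  1.1583 -0.4641] bay -0.09879565760373293 -0.0001665125549981287
```

View pics/w20z.png

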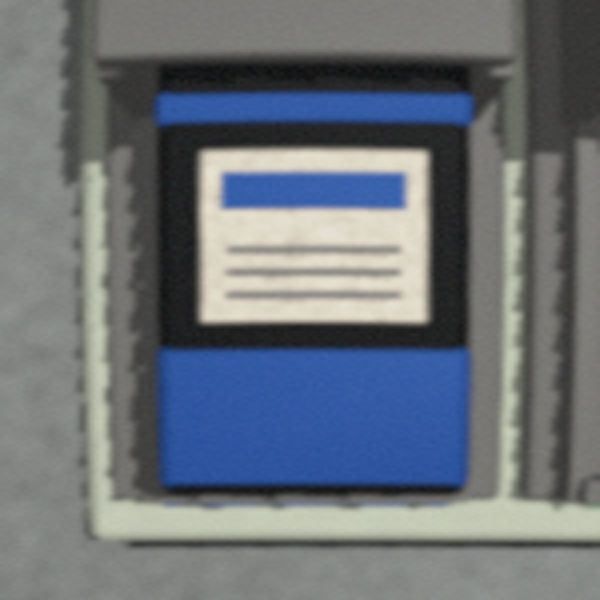

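View pics/s20y.png

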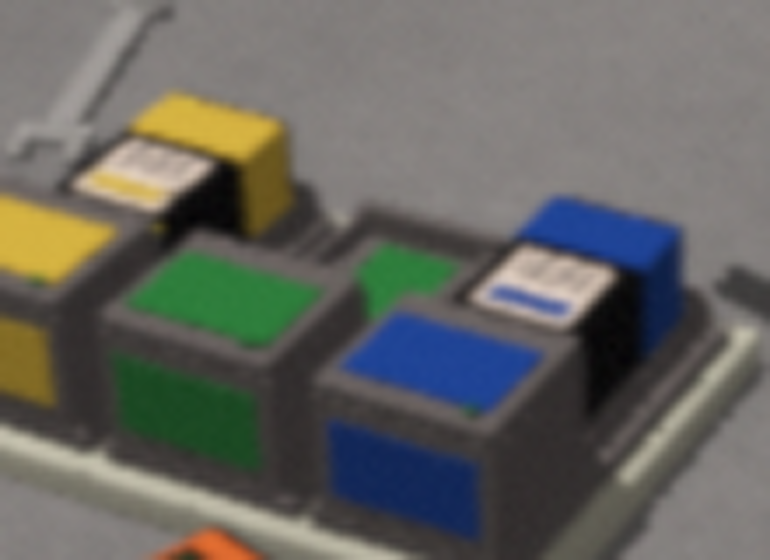

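View pics/scene20.png

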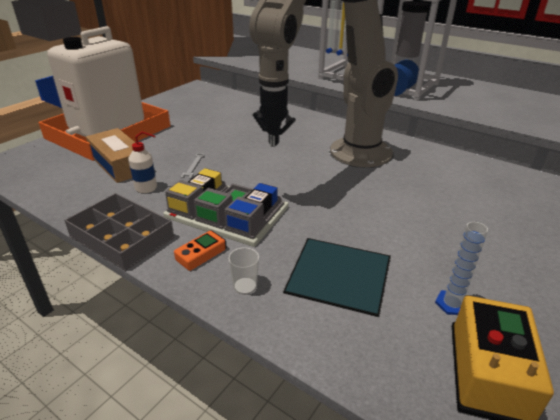

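```bash
python3 - <<'E'
from h import *
f=pickle.load(open("w20.pkl","rb"))
def bay(p): d=p[:2]-S0; return np.array([d@U,d@V])
P=lambda u,v:(200+u/4-.4,v/3-.4)
for n,u,v in(("tailL",162,486),("tailR",468,486),("bandL",157,96),("bandR",472,95),("blkL",159,348),("blkR",469,348)): print(n,bay(wray(f,P(u,v),.08)))
print("lip outer",bay(wray(f,P(315,505),.044)))
q=wray(f,(491-.0,180),.08); print("yellow",bay(q))
E
```

```text
tailL [-0.0628  0.0289]
tailR [-0.0628 -0.0327]
bandL [0.0427 0.0291]
bandR [ 0.0431 -0.0327]
blkL [-0.0258  0.0288]
blkR [-0.0258 -0.0322]
lip outer [-0.0743 -0.0021]
yellow [-0.0741 -0.2041]
```

The pack measures level (61.6 mm wide at the tail and 61.8 mm at the band, both at z = 0.080). The tail edge is at x = -63 mm, y is -1.8 mm, yaw is about 0, and the arm is clear. Handing in.

```bash
python3 -c "
from bench import *
print(hand_in()); o=get_obs(); print(o['clock'],o['contact_force'])"
```

```text
the job is handed in; nothing more can be done
None
the job is handed in; nothing more can be done
```

I laid the blue pack down and seated it in its blue-labelled bay, then handed the job in at about 22.6 s. `hand_in` gives no verdict, so the result rests on my own checks.

**What I did:**
- **Laying down:** I tipped the pack on to the mat with closed fingers, gripped it across its width and carried it to the bay. Its tail went on the lip and I tilted it contact end down under the hood.
- **First insertion failed:** the pack slipped in the grip while I pressed the tail down, with the wrist force at about 74 N (limit 120 N). On release the tail sprang back on to the lip.
- **Second insertion worked:** I pushed the tail face in with closed fingers and dragged it down behind the lip. Then I pressed the tail flat and backed the arm clear.

**Last checks, in the blue bay's frame:**

| Check | Measured | Required |
|---|---|---|
| Tail's top edge along the bay | about -63 mm, so the centre is about +2 mm | centre -4 to +7 mm |
| Offset across the bay | about -1.8 mm | within 5 mm |
| Turn | below 0.01 rad | below 0.05 rad |
| Pack top height | fingertip stopped solid at z = 0.0799 m | 0.080 m when seated |

- **Everything else:** the yellow pack and the other things on the bench looked unmoved in the last scene picture. The arm was clear of everything, with no significant contact force.
- **Disagreement:** before the final press, the scene camera put the tail about 5 mm higher than seated, while the fingertip felt it only about 1 mm high. I trusted the fingertip.
- **Force:** the final fingertip press read 40.3 N at the wrist. The 40 N limit applies to the arm or gripper body, and I believe only the fingertips were touching.

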